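# Set the parts tray's divider for a stone and a swage block

## Task

Put the dressing stone lengthwise in the long bay of the wooden parts tray and slide the tray's divider up snug against it, so that the stone has no more than about 2 mm of play endwise; put the grooved steel swage block, grooves up, lengthwise in the short bay that this opens up. The block stands in a wooden rest that leaves only its two ends free, so take it out by the ends, set it down on the bench, let go and take it again by its sides to get it into the bay. Lower both things to the tray floor before letting go, do not drop them, and leave the pliers, the wax cone and the tin box where they are.

Things in the scene. Friction and masses are not known exactly. Their poses are not given: they have to be found in the camera images.
- tray: open wooden tray fixed to the bench, 122 x 190 x 44 mm outside; inside 110 (x) by 178 (y) by 40 mm deep, walls 6, floor 4 mm thick. Origin: centre of its underside, on the bench; y runs along its length, z up. The long bay is at its +y end (inner end wall at y = +89 mm), the short bay at its -y end (inner end wall at y = -89 mm); the divider lies between them. Dimensions are along the tray's own axes; the tray is turned by up to about 0.3 rad.
- divider (a joint): position of the divider along the tray (m), 0 to 0.056, growing towards the tray's +y end, i.e. as the long bay gets shorter: long bay = 152 mm minus this value, short bay = 20 mm plus this value. Slides with about 2.5 N friction and stays where it is left. Aluminium plate 6 mm thick across the whole tray, to the height of the walls.
- divider_tab (a point): centre of the dark wooden tab on top of the divider, 54 mm above the bench; the tab is 30 mm (tray x) by 12 mm (tray y), centred on the plate in both directions, and stands clear of the tray walls from 44 to 66 mm above the bench: pinch it along tray y, or push it.
- stone_center (a point): centre of the pale dressing stone, a plain bar 26 (x) x 102 (y) x 21 mm (z), 0.12 kg, lying loose on the bench to the left of the tray; its y axis runs along its length.
- block_center (a point): centre (half-way up) of the steel swage block, 36 (x) x 62 (y) x 32 mm (z), about 0.35 kg, cross grooves in its top; y along its length. It stands loose in the rest, 20 mm above the bench to its centre, and is symmetrical enough to go in either way round.
- rest: wooden rest fixed to the bench, 63 (x) x 58 (y) x 39 mm; origin: centre of its underside, on the bench. A 4 mm base and two cheeks 12 mm thick along the block's long sides, 3 mm higher than the block; open at both y ends, where the block stands out 2 mm.
- pliers: bystander: pliers lying flat at the front of the bench, 113 x 50 x 11 mm; origin under their centre
- cone: bystander: white wax cone, 45 mm wide, 40 mm high, behind the work; origin under its centre
- tin_box: bystander: dark box 40 x 54 x 24 mm at the left front; origin under its centre
There are look-alikes about, which are no part of the job. What is shaped like the part that bears block_center but pink is not meant.

How it is judged:
By the outcome, as a careful person would: the job done as asked, in the order asked, and still so for the second after the job is handed in, with the robot touching nothing.
It also fails if it takes over 72 s, if anything falls off the work surface, if the arm or the gripper's body presses on something with over 40 N, if the wrist force passes 120 N, or if a joint passes its speed limit or range.

## Robot

A 6-joint arm with a two-finger parallel gripper is mounted at the origin on a cart in front of the work surface, level with it; the furniture and walls round the work are solid. World frame = base frame: x ahead of the robot, y to its left, z up, the work surface at z = 0. Lengths are in mm, angles in rad, forces in N, time in s.
With the tool pointing down it reaches from about 350 to 975 mm from the base axis. Payload 7.1 kg.
Tool frame: the origin (TCP) lies at the very end of the fingers, on their centre line; the grasp point (between the pads) lies 19 mm behind it; y points along the fingers, x is the direction in which the jaws open and shut, and the axes are right-handed (so a half turn about y gives the same grasp; the last joint's range is limited). The gripper opens to 88 mm and grips with 3 to 60 N. Pads are 20 mm wide; open, the fingers measure 115 mm over their backs; the gripper's body (75 mm by 178 mm) begins 61 mm behind the grasp point.
Start: joints at [1.088, 0.423, 1.63, -0, 1.089, -0.019], TCP at [279.561, 558.973, 222.675] pointing down, gripper open.
Joint ranges: [-3, 3], [-0.9, 2.11], [0.09, 2.58], [-1.31, 4.45], [0.11, 2.69], [-2.54, 2.54]. Speed limits (rad/s): [2.39, 2.39, 3.01, 3.14, 3.14, 3.14].

## Interface

Orientations are given as a rotation vector (axis times angle).
In Python, from workcell import ctrl gives the robot as it stands. The module is installed in compiled form; this text tells all that it offers.
- The arm moves only by the tool carry_out, never from a script. Its arguments are lists of equal length, an entry for each row: "delta_pos": the shift along the tool's x, y, z in cm, a list of three; "rotation": the turn, a rotation vector about the tool's x, y, z in rad, a list of three. In form: {"delta_pos": [[dx, dy, dz], ...], "rotation": [[wx, wy, wz], ...]}. A call has 1 to 12 rows; each row is the pose to reach, as a shift and turn from the pose commanded when the call began, along the tool's axes at that moment; what a row does not reach only later rows make up. A row lasts 1/12 s, in which the tool goes at most 41.7 mm and 7.16 degrees, less where a joint would pass 70% of its speed; a pose out of reach is approached as far as the arm can. A call with a gripper value outside its range is refused whole. "hand" is the closure in counts, from 0 (fully open) to 255 (shut), set as the call begins (left out, the last holds). The fingers move at their own pace and stop on an object; the grip force is fixed at half the most. Time passes only in rows, so rows that repeat a pose let the fingers close. It gives the time, the measured TCP pose, the force and the opening at its end, in the units of the state.
- ctrl.get_obs(): the state, without advancing time (a new reading comes with each control period).
- ctrl.get_image(name): name is "scene" or "top" or "wrist"; returns the picture (420x560x3 uint8, red, green, blue); there is no depth.
- ctrl.camera_info(name): a dict with "fov_y" (degrees; the focal length in pixels is half the picture's height over the tangent of half this angle, whatever the lens; pixels are square), "cx", "cy" (the principal point, pixels), "k1" (the pictures are not rectified: a ray, as slopes to the right and down, at radius r is drawn at 1 + k1 r^2 times it, then the intrinsics apply), "R" (3x3) and "t" (3): a world point X has camera coordinates R X + t; the wrist camera has in their place "T_tool_cam" (4x4, takes a point from camera to tool coordinates, whose origin is the TCP and whose axes are the tool frame's). Camera axes: x right, y down, z forward; pixel columns grow to the right and rows downward; lengths in mm; the calibration is good to about 2 mm. A picture is of the moment at which its call begins: read the wrist's pose just before it. camera_info takes no time and is no camera call.
- ctrl.close_job(): hands the job in, once; it reports no verdict.
The state is a dict: "t": time; "qpos": joint angles; "qvel": joint speeds; "joint_torque": joint torques, N m; "ee_pos": TCP position; "orientation": TCP orientation; "ft_force": force on the tool from outside, world axes, zero at the start; "moment": the same for the moment, N m; "width": finger opening in mm.
Only numpy, scipy, OpenCV 4.12 (cv2) and the standard library are available. Lean on these libraries where they do the work, as an engineer would, in place of code of your own. Each camera call takes 0.05 s, during which the arm holds its last target.

## Working session

There is one attempt and no reset: what is moved stays moved. The work goes in short steps, Python scripts to look and compute and a tool call to move; the robot and the scene stay as the last step left them, time stands still between calls to the robot, and variables do not carry over. Pictures are saved under pics/ and viewed, and the job is handed in when it is done.

Besides the shell and the picture viewer there is one more tool, called after ">>>" by a JSON object that holds its "name" and its "arguments", one argument or row to a line. carry_out: Moves the arm, as the interface text tells. Its arguments: {"type":"object","properties":{"delta_pos":{"type":"array","items":{"type":"array","items":{"type":"number"}}},"rotation":{"type":"array","items":{"type":"array","items":{"type":"number"}}},"hand":{"type":"number"}},"required":["delta_pos","rotation"]}

```bash
mkdir -p pics; python3 - <<'E'
from workcell import ctrl
import cv2,numpy as np
o=ctrl.get_obs()
for k,v in o.items(): print(k,np.round(v,4).tolist() if not np.isscalar(v) else v)
for n in ["scene","top","wrist"]:
    i=ctrl.camera_info(n); print(n,{k:np.round(v,4).tolist() for k,v in i.items()})
    cv2.imwrite(f"pics/a_{n}.png",ctrl.get_image(n)[:,:,::-1])
E
```

```text
t 0.0
qpos [1.088, 0.4238, 1.6307, -0.0, 1.0886, -0.019]
qvel [-0.0001, -0.001, -0.0009, 0.0007, 0.0013, -0.0009]
joint_torque [-0.0028, -54.4618, -27.3669, 0.0641, 0.0229, -0.0001]
ee_pos [279.3178, 558.5001, 221.928]
orientation [-1.3944, -0.8602, 0.8623]
ft_force [-1.1411, -0.6224, 0.1682]
moment [0.0732, -0.0188, 0.0111]
width 87.76134886656422
scene {'fov_y': 50.6241, 'cx': 280.8906, 'cy': 209.2358, 'k1': -0.1121, 'R': [[0.9872, -0.1591, -0.0101], [-0.1199, -0.6987, -0.7053], [0.1052, 0.6975, -0.7088]], 't': [-550.5213, 130.1364, 897.5096]}
top {'fov_y': 52.507, 'cx': 285.2761, 'cy': 205.9533, 'k1': -0.0144, 'R': [[0.0045, -1.0, 0.004], [-0.9781, -0.0052, -0.2083], [0.2083, -0.0029, -0.9781]], 't': [21.9838, 582.4627, 839.2575]}
wrist {'fov_y': 63.5683, 'cx': 277.3326, 'cy': 211.4332, 'k1': -0.0048, 'T_tool_cam': [[1.0, -0.0001, 0.0015, -0.2281], [-0.0015, -0.2527, 0.9675, -161.6351], [0.0003, -0.9675, -0.2527, 66.8185], [0.0, 0.0, 0.0, 1.0]]}
```

View pics/a_scene.png

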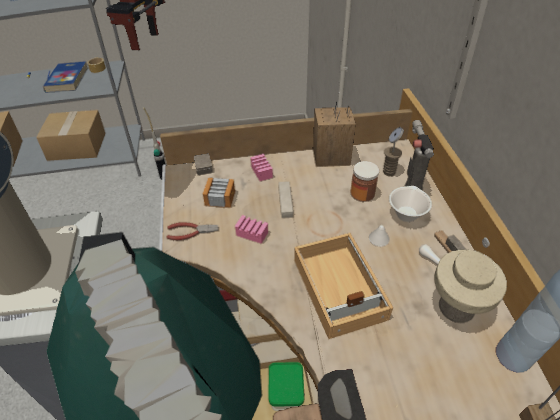

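View pics/a_top.png

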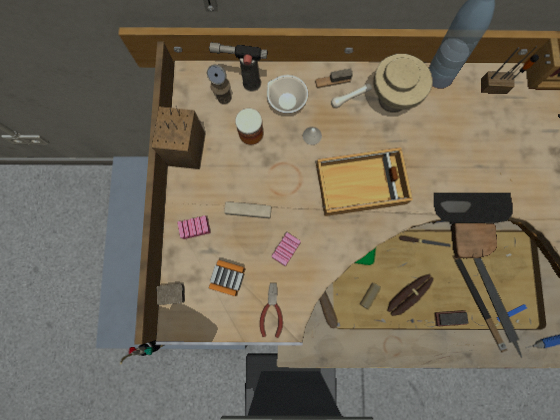

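View pics/a_wrist.png

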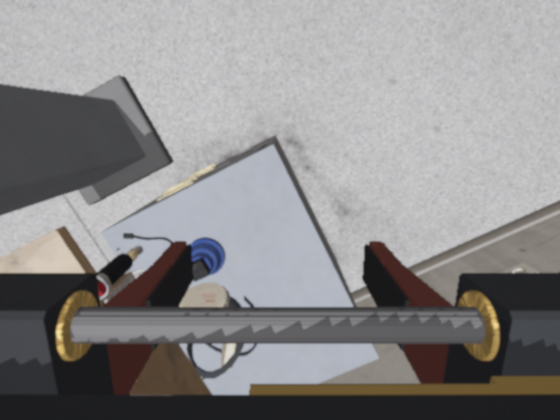

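The top view shows the rest with the steel block at about (227,277), the stone at (248,210), the tray at (363,181) with its divider at the right (-y world), and two pink decoys. I'll crop in for detail next.

```bash
cat > h.py <<'E'
import numpy as np,cv2
from scipy.spatial.transform import Rotation as Ro
from workcell import ctrl
def cam(n,obs=None):
    i=ctrl.camera_info(n); f=210/np.tan(np.radians(i["fov_y"])/2)
    if n=="wrist":
        T=np.array(i["T_tool_cam"]); Rt=Ro.from_rotvec(obs["orientation"]).as_matrix()
        Rwc=Rt@T[:3,:3]; c=Rt@T[:3,3]+np.array(obs["ee_pos"])
    else:
        Rwc=np.array(i["R"]).T; c=-Rwc@np.array(i["t"])
    return dict(f=f,cx=i["cx"],cy=i["cy"],k1=i["k1"],R=Rwc,c=c)
def und(C,p):
    d=(np.atleast_2d(p).astype(float)-[C["cx"],C["cy"]])/C["f"]; u=d.copy()
    for _ in range(20): u=d/(1+C["k1"]*(u**2).sum(1,keepdims=True))
    return u
def ray(C,p):
    u=und(C,p); return np.c_[u,np.ones(len(u))]@C["R"].T
def plane(C,p,z):
    r=ray(C,p); return C["c"]+r*((z-C["c"][2])/r[:,2])[:,None]
def proj(C,X):
    q=(np.atleast_2d(X)-C["c"])@C["R"]; u=q[:,:2]/q[:,2:]
    u=u*(1+C["k1"]*(u**2).sum(1,keepdims=True)); return u*C["f"]+[C["cx"],C["cy"]]
E
python3 - <<'E'
import cv2
t=cv2.imread("pics/a_top.png"); s=cv2.imread("pics/a_scene.png")
r=lambda a,k:cv2.resize(a,None,fx=k,fy=k,interpolation=cv2.INTER_CUBIC)
cv2.imwrite("pics/b1.png",r(t[140:320,150:300],3.3)); cv2.imwrite("pics/b2.png",r(t[140:220,305:420],6))
cv2.imwrite("pics/b3.png",r(s[140:340,160:400],3))
E
```

```text
(no output)
```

View pics/b1.png

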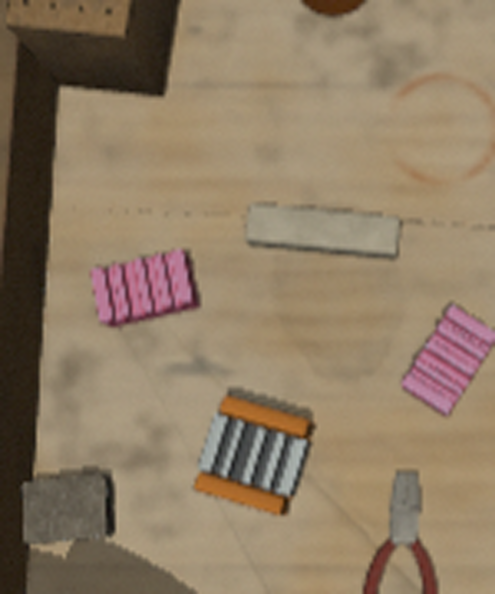

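View pics/b2.png

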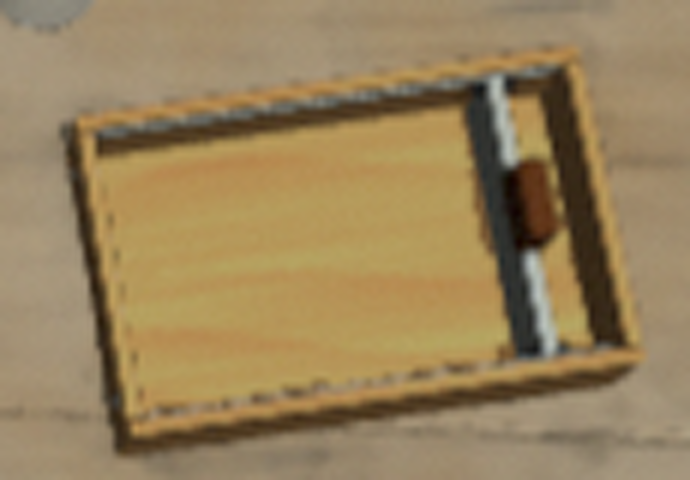

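View pics/b3.png

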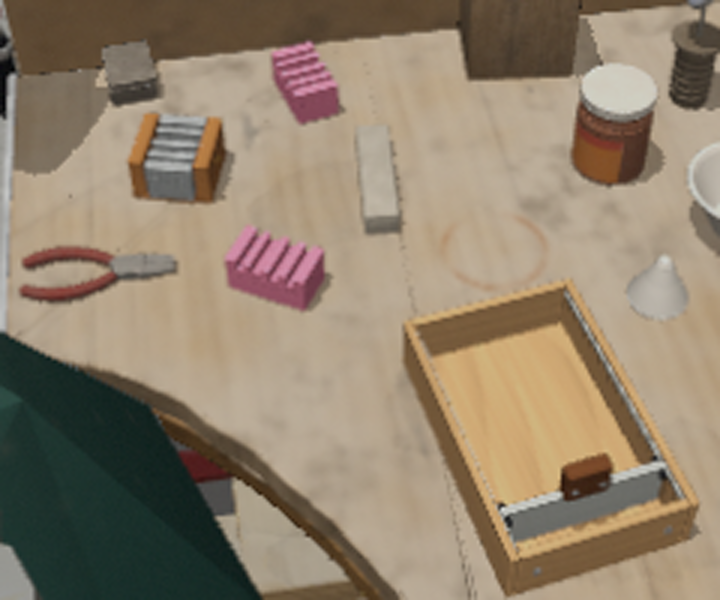

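Crops: tray rim corners, the stone's top face, and the orange cheeks with the steel block between them are all clear. The divider is near the -y end with its tab on top. First positions next.

```bash
python3 - <<'E'
from h import *
C=cam("top"); print(C["c"])
a=lambda L,o,k:np.array(L)/k+o
np.set_printoptions(precision=1,suppress=True)
def rect(n,P):
    c=P.mean(0); e=[np.linalg.norm(P[i]-P[(i+1)%4]) for i in range(4)]
    d=(P[0]-P[1])+(P[3]-P[2]); print(n,c,np.array(e),"ang of long(+y left) dir",np.arctan2(d[1],d[0]))
rect("tray",plane(C,a([(74,122),(578,50),(640,352),(122,436)],(305,140),6),44))
rect("stone",plane(C,a([(248,203),(400,220),(397,250),(247,242)],(150,140),3.3),21))
rect("cheeks",plane(C,a([(225,395),(313,424),(283,515),(196,484)],(150,140),3.3),39))
rect("block",plane(C,a([(217,412),(309,438),(290,500),(199,474)],(150,140),3.3),36))
print("tab",plane(C,a([(536,203)],(305,140),6),66))
# stone color sanity + pliers, cone, tin
for n,p in dict(pliers=(271,310),cone=(312,135),tin=(170,293)).items(): print(n,plane(C,[p],5))
E
```

```text
[394.75099014  27.50110642 942.07995999]
tray [ 645.8 -147.3   44. ] [189.7 116.1 190.7 118.7] ang of long(+y left) dir 1.7320984236686803
stone [582.9 107.3  21. ] [102.8  20.5 100.3  26.7] ang of long(+y left) dir 1.4917898650452253
cheeks [433. 146.  39.] [59.6 59.5 58.6 58.4] ang of long(+y left) dir 1.252443997192818
block [432.1 146.7  36. ] [61.5 40.4 60.3 40.4] ang of long(+y left) dir 1.3044908109132924
tab [[ 653.  -208.5   66. ]]
pliers [[366.5  54.2   5. ]]
cone [[764. -37.   5.]]
tin [[401.  272.5   5. ]]
```

```bash
cat >> h.py <<'E'
def jaw(obs):
    R=Ro.from_rotvec(obs["orientation"]).as_matrix(); return R
def go(pos,ang,zs=1):
    """tool pointing down, jaw axis (x) at world angle ang; picks nearest of ang, ang+pi"""
    o=ctrl.get_obs(); R=jaw(o); best=None
    for k in (0,1):
        a=ang+k*np.pi; x=np.array([np.cos(a),np.sin(a),0]); y=np.array([0,0,-1.]); z=np.cross(x,y)
        Rn=np.c_[x,y,z]; w=Ro.from_matrix(R.T@Rn).as_rotvec(); q6=o["qpos"][5]
        if best is None or np.linalg.norm(w)<np.linalg.norm(best): best=w
    d=R.T@(np.array(pos)-o["ee_pos"])/10
    print("t",round(o["t"],2),"pos",np.round(o["ee_pos"],1),"F",np.round(o["ft_force"],1),"w",round(o["width"],1))
    print("d(cm)",np.round(d,2),"rot",np.round(best,4),"rows>=",max(np.linalg.norm(d)/4.17,np.degrees(np.linalg.norm(best))/7.16))
E
python3 - <<'E'
from h import *
o=ctrl.get_obs(); print(np.round(jaw(o),3))
go([583,107,200],-0.08)
for a in (-0.08,0.16,1.28): print(a); go([583,107,200],a)
E
```

```text
[[ 0.447 -0.001 -0.894]
 [ 0.894 -0.001  0.447]
 [-0.001 -1.     0.   ]]
t 0.15 pos [279.4 558.6 222.1] F [-0.2  0.1 -0. ] w 87.6
d(cm) [-26.81   2.24 -47.36] rot [ 6.000e-04  1.187e+00 -1.000e-03] rows>= 13.06097910205784
-0.08
t 0.15 pos [279.4 558.6 222.1] F [-0.2  0.1 -0. ] w 87.6
d(cm) [-26.81   2.24 -47.36] rot [ 6.000e-04  1.187e+00 -1.000e-03] rows>= 13.06097910205784
0.16
t 0.15 pos [279.4 558.6 222.1] F [-0.2  0.1 -0. ] w 87.6
d(cm) [-26.81   2.24 -47.36] rot [ 5.00e-04  9.47e-01 -1.10e-03] rows>= 13.06097910205784
1.28
t 0.15 pos [279.4 558.6 222.1] F [-0.2  0.1 -0. ] w 87.6
d(cm) [-26.81   2.24 -47.36] rot [-1.00e-04 -1.73e-01 -1.10e-03] rows>= 13.06097910205784
```

>>> {"name": "carry_out", "arguments": {
  "delta_pos": [
    [-8,1,-15],
    [-16,2,-30],
    [-24,3,-45],
    [-31,5,-49],
    [-31.2,6,-49.6],
    [-31.2,6.2,-49.6],
    [-31.2,6.2,-49.6],
    [-31.2,6.2,-49.6],
    [-31.2,6.2,-49.6],
    [-31.2,6.2,-49.6],
    [-31.2,6.2,-49.6],
    [-31.2,6.2,-49.6]
  ],
  "rotation": [
    [0,0.12,0],
    [0,0.24,0],
    [0,0.36,0],
    [0,0.48,0],
    [0,0.6,0],
    [0,0.72,0],
    [0,0.84,0],
    [0,0.96,0],
    [0,1.08,0],
    [0,1.187,0],
    [0,1.187,0],
    [0,1.187,0]
  ]
}}

```text
t: 1.15
ee_pos: [539.3, 133.2, 171.2]
orientation: [-1.57, 0.063, -0.063]
ft_force: [0.8, 0.2, -0.3]
width: 87.8
```

```bash
python3 - <<'E'
from h import *
go([583,57,160],-0.08)
E
```

```text
t 1.15 pos [539.3 133.2 171.2] F [ 0.8  0.2 -0.3] w 87.8
d(cm) [ 4.97  1.12 -7.24] rot [-0.     -0.0005 -0.0002] rows>= 2.1227653737251684
```

>>> {"name": "carry_out", "arguments": {
  "delta_pos": [
    [2.5,0.6,-3.6],
    [5,1.1,-7.2],
    [5,1.1,-7.2],
    [5,1.1,-7.2],
    [5,1.1,-7.2],
    [5,1.1,-7.2]
  ],
  "rotation": [
    [0,0,0],
    [0,0,0],
    [0,0,0],
    [0,0,0],
    [0,0,0],
    [0,0,0]
  ]
}}

```text
t: 1.65
ee_pos: [582.0, 60.5, 160.4]
orientation: [-1.57, 0.063, -0.061]
ft_force: [-0.1, 1.0, 0.9]
width: 87.5
```

```bash
cat >> h.py <<'E'
def snap(name,n="wrist"):
    import json
    o=ctrl.get_obs(); im=ctrl.get_image(n)[:,:,::-1].copy(); cv2.imwrite(f"pics/{name}.png",im)
    json.dump({k:(np.array(v).tolist()) for k,v in o.items()},open(f"pics/{name}.json","w"))
    print(n,"t",round(o["t"],2),np.round(o["ee_pos"],1),"F",np.round(o["ft_force"],1),"qv",np.abs(o["qvel"]).max().round(3),"w",round(o["width"],1)); return o,im
E
python3 - <<'E'
from h import *
snap("c1")
E
```

```text
wrist t 1.65 [582.   60.5 160.4] F [-0.1  1.   0.9] qv 0.015 w 87.5
```

View pics/c1.png

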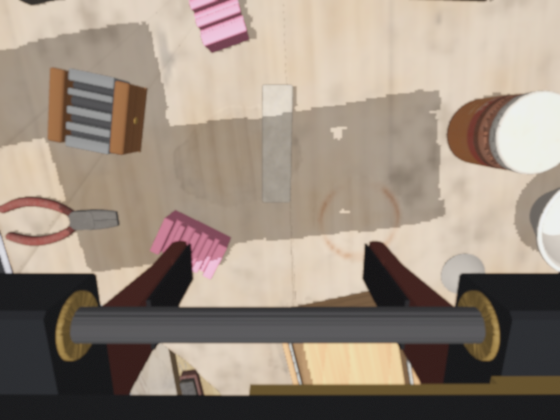

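Wrist view: stone spans columns 262-292 and rows 85-202. The rest with its steel block is near (97,110), pliers on the left, tray at the bottom.

```bash
python3 - <<'E'
from h import *
import json
im=cv2.imread("pics/c1.png"); o=json.load(open("pics/c1.json")); C=cam("wrist",o)
hsv=cv2.cvtColor(im,cv2.COLOR_BGR2HSV)
print(hsv[140,230:320:4].tolist())
lab=cv2.cvtColor(im,cv2.COLOR_BGR2LAB).astype(int)
b=lab[:,:,2]-128
print(b[140,230:320:3])
def rectof(mask,z,n):
    m=cv2.morphologyEx(mask,cv2.MORPH_OPEN,np.ones((3,3)))
    cs,_=cv2.findContours(m,cv2.RETR_EXTERNAL,cv2.CHAIN_APPROX_NONE); c=max(cs,key=cv2.contourArea)
    P=plane(C,c[:,0,:],z)[:,:2].astype(np.float32); r=cv2.minAreaRect(P); print(n,r,cv2.boundingRect(c)); return c
roi=np.zeros(im.shape[:2],np.uint8); roi[70:215,245:310]=255
m=((hsv[:,:,1]<55)*255).astype(np.uint8)&roi
c=rectof(m,21,"stone")
v=im.copy(); cv2.drawContours(v,[c],-1,(0,0,255),1)
roi=np.zeros(im.shape[:2],np.uint8); roi[55:170,60:125]=255
m2=((hsv[:,:,1]<60)*255).astype(np.uint8)&roi
m2=cv2.morphologyEx(m2,cv2.MORPH_CLOSE,np.ones((9,9)))
c=rectof(m2,36,"block"); cv2.drawContours(v,[c],-1,(0,0,255),1)
v1=cv2.resize(v[60:220,30:320],None,fx=2.7,fy=2.7,interpolation=cv2.INTER_NEAREST); cv2.imwrite("pics/c1v.png",v1)
E
```

```text
[[16, 61, 158], [16, 60, 157], [17, 61, 160], [15, 59, 159], [16, 61, 155], [16, 59, 160], [16, 59, 161], [16, 58, 159], [16, 41, 149], [18, 31, 163], [17, 33, 164], [17, 33, 163], [17, 33, 162], [18, 32, 161], [18, 31, 163], [16, 35, 160], [16, 51, 145], [15, 50, 154], [16, 49, 165], [16, 50, 167], [16, 49, 166], [15, 50, 167], [15, 47, 168]]
[13 13 13 13 13 13 13 13 13 13 12  8  7  7  8  8  8  7  8  7  8 11 10 11
 11 11 12 10 11 11]
stone ((588.0963134765625, 109.10661315917969), (124.83512878417969, 57.351585388183594), 84.12406921386719) (245, 70, 65, 145)
block ((438.71337890625, 147.27027893066406), (96.78851318359375, 51.91240692138672), 77.5570297241211) (60, 55, 65, 115)
```

View pics/c1v.png

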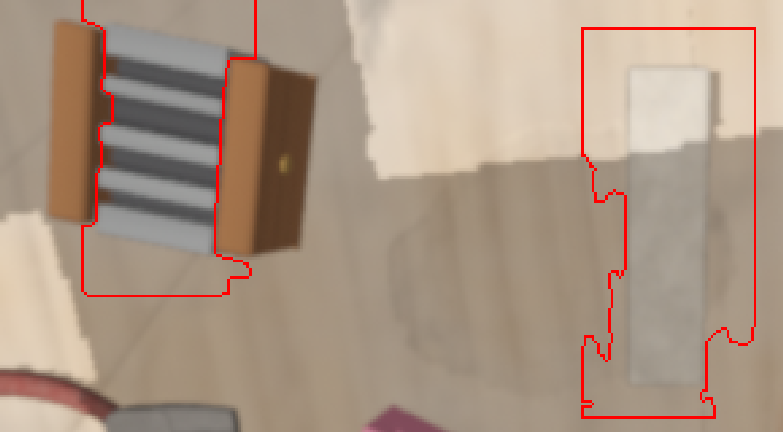

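The stone's top-face corners in the crop are (629,68), (711,70), (704,384), (631,383). The block's are (108,22), (230,50), (215,255), (97,233).

```bash
python3 - <<'E'
from h import *
import json
o=json.load(open("pics/c1.json")); C=cam("wrist",o); Ct=cam("top")
np.set_printoptions(precision=1,suppress=True)
def q(n,L,z):
    P=plane(C,np.array(L)/2.7-0.5+(30,60),z)[:,:2]
    d=(P[0]-P[3])+(P[1]-P[2]); print(n,P.mean(0),"yang",np.arctan2(d[1],d[0]).round(3),np.array([np.linalg.norm(P[i]-P[(i+1)%4]) for i in range(4)]))
    return np.r_[P.mean(0),z]
s=q("stone",[(629,68),(711,70),(704,384),(631,383)],21)
b=q("block",[(108,22),(230,50),(215,255),(97,233)],36)
r=q("cheeks",[(55,20),(270,62),(252,255),(48,218)],39)
print("in top:",proj(Ct,[s,b,r]))
go([s[0],s[1],120],-0.07)
E
```

```text
stone [587.5 109.2] yang 1.484 [ 25.4  99.9  24.6 100.1]
block [437.9 148.7] yang 1.292 [35.6 60.7 36.3 61.9]
cheeks [437.8 149.1] yang 1.288 [62.  56.8 61.9 57.2]
in top: [[247.  207.3]
 [226.  275.3]
 [225.6 275.3]]
t 1.7 pos [582.   60.8 160.6] F [-0.7 -0.8  0.3] w 87.6
d(cm) [0.2 4.1 4.9] rot [-0. -0. -0.] rows>= 1.5202017835125217
```

>>> {"name": "carry_out", "arguments": {
  "delta_pos": [
    [0.2,2,2.5],
    [0.4,5,4.9],
    [0.4,9,4.9],
    [0.4,11,4.9],
    [0.4,11,4.9],
    [0.4,11,4.9],
    [0.4,11,4.9],
    [0.4,11,4.9]
  ],
  "rotation": [
    [0,0,0],
    [0,0.007,0],
    [0,0.007,0],
    [0,0.007,0],
    [0,0.007,0],
    [0,0.007,0],
    [0,0.007,0],
    [0,0.007,0]
  ]
}}

```text
t: 2.37
ee_pos: [592.1, 108.4, 52.6]
orientation: [-1.569, 0.065, -0.071]
ft_force: [0.9, -0.7, 0.7]
width: 87.8
```

```bash
python3 - <<'E'
from h import *
snap("c2"); go([586,109,3],-0.087)
E
```

```text
wrist t 2.37 [592.1 108.4  52.6] F [ 0.9 -0.7  0.7] qv 0.005 w 87.8
t 2.42 pos [592.1 108.2  52.6] F [ 0.8 -0.8  0.1] w 88.3
d(cm) [-0.63  4.96  0.02] rot [-0.0008  0.0001  0.0033] rows>= 1.1978774833861474
```

View pics/c2.png

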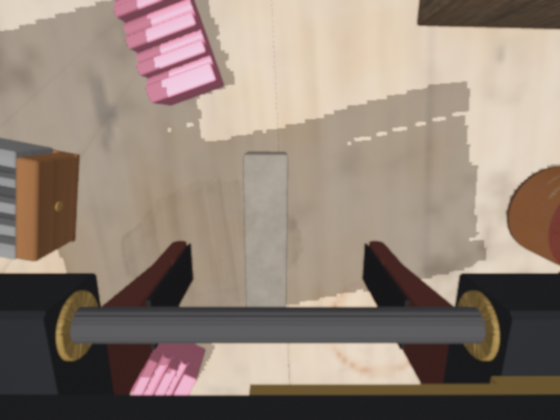

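Stone sits between the open fingers: left edge col 245, right 287, far end row 154. It is slightly left of the tool centre (277).

```bash
python3 - <<'E'
from h import *
import json
o=json.load(open("pics/c2.json")); C=cam("wrist",o)
np.set_printoptions(precision=1,suppress=True)
P=plane(C,[(245,154),(287,154),(287,295),(245,295)],21); print(P)
f=(P[0]+P[1])/2; u=np.array([np.cos(1.484),np.sin(1.484),0]); print("centre",f-51*u)
c=f-51*u
go([c[0],c[1],3],-0.087)
E
```

```text
[[580.3 160.8  21. ]
 [603.9 158.7  21. ]
 [596.9  71.2  21. ]
 [570.6  73.5  21. ]]
centre [587.7 109.   21. ]
t 2.42 pos [592.1 108.2  52.6] F [ 0.8 -0.8  0.1] w 88.3
d(cm) [-0.5  5.   0. ] rot [-0.  0.  0.] rows>= 1.1936621516963626
```

>>> {"name": "carry_out", "arguments": {
  "delta_pos": [
    [-0.3,2,0],
    [-0.45,4,0.05],
    [-0.45,4.9,0.05],
    [-0.45,4.9,0.05],
    [-0.45,4.9,0.05],
    [-0.45,4.9,0.05]
  ],
  "rotation": [
    [0,0,0],
    [0,0,0],
    [0,0,0],
    [0,0,0],
    [0,0,0],
    [0,0,0]
  ]
}}

```text
t: 2.92
ee_pos: [587.1, 108.8, 2.5]
orientation: [-1.569, 0.067, -0.07]
ft_force: [0.0, -0.1, -0.8]
width: 87.9
```

>>> {"name": "carry_out", "arguments": {
  "delta_pos": [
    [0,0,0],
    [0,0,0],
    [0,0,0],
    [0,0,0],
    [0,0,0],
    [0,0,0],
    [0,0,0],
    [0,0,0]
  ],
  "rotation": [
    [0,0,0],
    [0,0,0],
    [0,0,0],
    [0,0,0],
    [0,0,0],
    [0,0,0],
    [0,0,0],
    [0,0,0]
  ],
  "hand": 255
}}

```text
t: 3.58
ee_pos: [586.3, 108.8, 1.5]
orientation: [-1.57, 0.068, -0.068]
ft_force: [0.4, 0.3, 0.1]
width: 38.4
```

```bash
python3 - <<'E'
from h import *
go([587.7,109,3],-0.087)
E
```

```text
t 3.58 pos [586.3 108.8   1.5] F [0.4 0.3 0.1] w 38.4
d(cm) [ 0.14 -0.15  0.03] rot [-0.     -0.     -0.0001] rows>= 0.05045307831796356
```

>>> {"name": "carry_out", "arguments": {
  "delta_pos": [
    [0,-0.1,0],
    [0,-0.1,0],
    [0,-0.1,0],
    [0,-0.1,0],
    [0,-0.1,0],
    [0,-0.1,0],
    [0,-0.1,0]
  ],
  "rotation": [
    [0,0,0],
    [0,0,0],
    [0,0,0],
    [0,0,0],
    [0,0,0],
    [0,0,0],
    [0,0,0]
  ],
  "hand": 255
}}

```text
t: 4.17
ee_pos: [586.3, 108.8, 2.6]
orientation: [-1.57, 0.068, -0.068]
ft_force: [-0.6, -0.4, 2.5]
width: 25.8
```

>>> {"name": "carry_out", "arguments": {
  "delta_pos": [
    [0,-2,0],
    [0,-6,0],
    [0,-10,0],
    [0,-14,0],
    [0,-17.5,0],
    [0,-17.5,0],
    [0,-17.5,0]
  ],
  "rotation": [
    [0,0,0],
    [0,0,0],
    [0,0,0],
    [0,0,0],
    [0,0,0],
    [0,0,0],
    [0,0,0]
  ]
}}

```text
t: 4.75
ee_pos: [587.6, 109.0, 179.6]
orientation: [-1.569, 0.065, -0.072]
ft_force: [0.1, -0.6, -1.4]
width: 26.0
```

```bash
python3 - <<'E'
from h import *
go([660,-240,180],0.161)
E
```

```text
t 4.75 pos [587.6 109.  179.6] F [ 0.1 -0.6 -1.4] w 26.0
d(cm) [ 1.024e+01 -3.000e-02 -3.414e+01] rot [-0.0006 -0.2479  0.0047] rows>= 8.548032726536057
```

>>> {"name": "carry_out", "arguments": {
  "delta_pos": [
    [1,0,-3.5],
    [2,0,-7],
    [3,0,-10.5],
    [4,0,-14],
    [5,0,-17.5],
    [6,0,-21],
    [7.5,0,-25],
    [9,0,-29],
    [10,0,-32],
    [10.2,0,-34.1],
    [10.2,0,-34.1],
    [10.2,0,-34.1]
  ],
  "rotation": [
    [0,-0.03,0],
    [0,-0.06,0],
    [0,-0.09,0],
    [0,-0.12,0],
    [0,-0.15,0],
    [0,-0.18,0],
    [0,-0.21,0],
    [0,-0.248,0],
    [0,-0.248,0],
    [0,-0.248,0],
    [0,-0.248,0],
    [0,-0.248,0]
  ]
}}

```text
t: 5.75
ee_pos: [656.7, -240.4, 174.4]
orientation: [-1.565, -0.121, 0.128]
ft_force: [-0.0, 1.0, -0.7]
width: 25.5
```

>>> {"name": "carry_out", "arguments": {
  "delta_pos": [
    [0,0,0],
    [0,0,0],
    [0,0,0]
  ],
  "rotation": [
    [0,0,0],
    [0,0,0],
    [0,0,0]
  ]
}}

```text
t: 6.0
ee_pos: [658.1, -238.2, 177.0]
orientation: [-1.566, -0.127, 0.128]
ft_force: [-0.5, 0.8, -1.1]
width: 25.8
```

```bash
python3 - <<'E'
from h import *
snap("d1")
E
```

```text
wrist t 6.0 [ 658.1 -238.2  177. ] F [-0.5  0.8 -1.1] qv 0.007 w 25.8
```

View pics/d1.png

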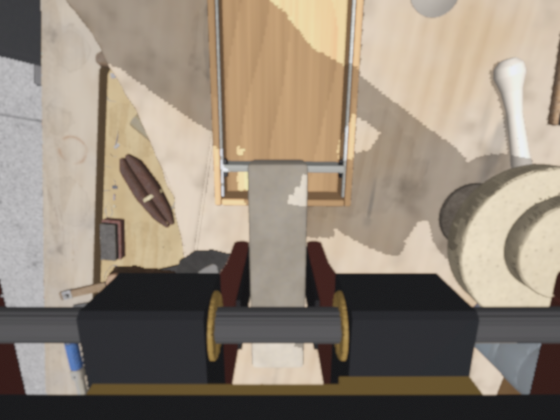

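Tray seen from above its -y end: left rim col ~216, right ~352, -y rim row ~205, divider plate row ~168. The stone in hand spans rows 165-366.

```bash
python3 - <<'E'
import cv2
t=cv2.imread("pics/d1.png")
cv2.imwrite("pics/d1v.png",cv2.resize(t[0:215,200:370],None,fx=2.75,fy=2.75,interpolation=cv2.INTER_CUBIC))
cv2.imwrite("pics/d1w.png",cv2.resize(t[150:215,200:370],None,fx=4.5,fy=4.5,interpolation=cv2.INTER_CUBIC))
E
```

```text
(no output)
```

View pics/d1v.png

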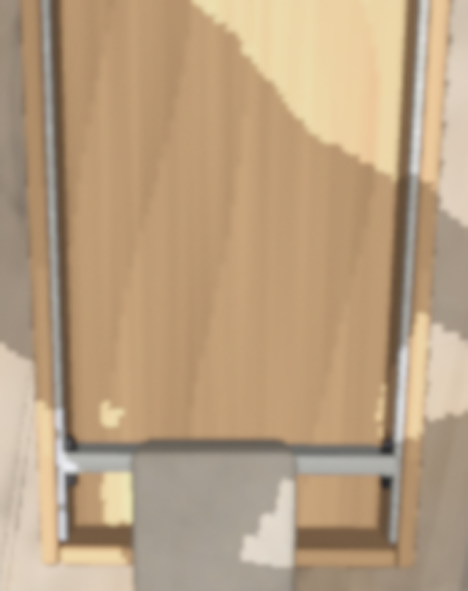

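View pics/d1w.png

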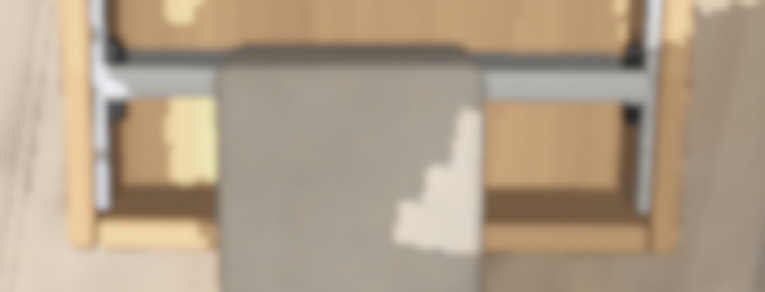

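Rim corners at the -y end are about (215,204.5) left and (350,205.5) right. The side rims reach row 0 at cols 208 and 362. The divider plate top is at rows 164-173.

```bash
python3 - <<'E'
from h import *
import json
o=json.load(open("pics/d1.json")); C=cam("wrist",o); np.set_printoptions(precision=1,suppress=True)
P=plane(C,[(215,204),(350,205),(362,0),(207.5,0)],44); print(P)
l=P[3]-P[0]; r=P[2]-P[1]; print([np.arctan2(v[1],v[0])-np.pi/2 for v in (l,r)], np.arctan2(*(P[1]-P[0])[[1,0]]), np.linalg.norm(P[1]-P[0]),np.linalg.norm(P[2]-P[3]))
D=plane(C,[(223,168),(343,169)],44);print("div",D)
# top camera tray corners again in top
Ct=cam("top"); print(proj(Ct,P[:2]))
# scene view corners crop3/3+(160,140)
Cs=cam("scene"); S=plane(Cs,np.array([(405,325),(570,282),(694,502),(510,590)])/3-.3+(160,140),44); print("scene",S,S.mean(0))
for yaw in (0.16,):
    pass
E
```

```text
[[ 605.1 -249.1   44. ]
 [ 724.3 -230.5   44. ]
 [ 698.5  -69.3   44. ]
 [ 580.4  -88.7   44. ]]
[np.float64(0.15307382495346777), np.float64(0.15907349342933164)] 0.15526525965328536 120.64873155751107 119.67485643382882
div [[ 608.2 -216.    44. ]
 [ 711.4 -200.    44. ]]
[[411.5 198. ]
 [400.1 145.9]]
scene [[ 575.1  -67.    44. ]
 [ 692.8  -48.6   44. ]
 [ 719.6 -230.9   44. ]
 [ 598.4 -268.3   44. ]] [ 646.5 -153.7   44. ]
```

```bash
python3 - <<'E'
from h import *
import json
o=json.load(open("pics/d1.json")); C=cam("wrist",o); np.set_printoptions(precision=1,suppress=True)
P=plane(C,[(248.5,164.5),(307,164.5)],195); R=jaw(o); print((P-np.array(o["ee_pos"]))@R)
a=.156; u=np.array([-np.sin(a),np.cos(a)]); c=np.array([649.9,-146])+32*u; print(c)
go([c[0],c[1],80],a)
go([c[0],c[1],7],a)
E
```

```text
[[-10.6 -18.   50.6]
 [ 14.1 -18.   50.6]]
[ 644.9 -114.4]
t 6.05 pos [ 658.3 -238.4  177.3] F [ 0.3 -0.5 -1.1] w 26.0
d(cm) [ 0.7  9.7 12.4] rot [-0.  0. -0.] rows>= 3.7931113689639813
t 6.05 pos [ 658.3 -238.4  177.3] F [ 0.3 -0.5 -1.1] w 26.0
d(cm) [ 0.7 17.  12.4] rot [-0.  0. -0.] rows>= 5.061751189966774
```

>>> {"name": "carry_out", "arguments": {
  "delta_pos": [
    [0.2,0,4],
    [0.5,2,8],
    [0.7,5,12],
    [0.7,9,12.4],
    [0.7,10,12.4],
    [0.7,10,12.4],
    [0.7,10,12.4],
    [0.7,10,12.4]
  ],
  "rotation": [
    [0,0,0],
    [0,0,0],
    [0,0,0],
    [0,0,0],
    [0,0,0],
    [0,0,0],
    [0,0,0],
    [0,0,0]
  ]
}}

```text
t: 6.72
ee_pos: [646.7, -116.6, 79.1]
orientation: [-1.568, -0.129, 0.125]
ft_force: [0.0, 0.2, -0.5]
width: 25.5
```

```bash
python3 - <<'E'
from h import *
go([644.9,-114.4,12],.156); snap("e1")
E
```

```text
t 6.72 pos [ 646.7 -116.6   79.1] F [ 0.   0.2 -0.5] w 25.5
d(cm) [-0.16  6.71  0.25] rot [0.001  0.0051 0.0024] rows>= 1.611079552717941
wrist t 6.72 [ 646.7 -116.6   79.1] F [ 0.   0.2 -0.5] qv 0.015 w 25.5
```

View pics/e1.png

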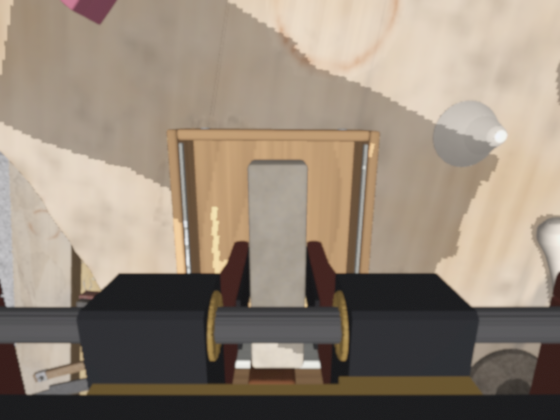

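Stone is over the long bay, centred between the side walls. The +y rim is at rows 129-140, the stone's far end at row 162.

```bash
python3 - <<'E'
from h import *
import json
o=json.load(open("pics/e1.json")); C=cam("wrist",o); np.set_printoptions(precision=1,suppress=True)
P=plane(C,[(168,131),(378,131),(280,129),(280,140)],44); R=jaw(o); print((P-np.array(o["ee_pos"]))@R); print(P)
E
```

```text
[[-60.1  34.9  63.3]
 [ 58.6  35.2  63.3]
 [  3.1  35.1  64.4]
 [  3.1  35.1  58.3]]
[[577.3 -63.8  44. ]
 [694.5 -44.7  44. ]
 [639.6 -52.5  44. ]
 [640.5 -58.5  44. ]]
```

>>> {"name": "carry_out", "arguments": {
  "delta_pos": [
    [0,2,0.2],
    [0,4,0.2],
    [0,6,0.2],
    [0,6.6,0.2],
    [0,6.6,0.2],
    [0,6.6,0.2]
  ],
  "rotation": [
    [0,0,0],
    [0,0.005,0],
    [0,0.005,0],
    [0,0.005,0],
    [0,0.005,0],
    [0,0.005,0]
  ]
}}

```text
t: 7.27
ee_pos: [646.0, -114.9, 12.8]
orientation: [-1.568, -0.123, 0.121]
ft_force: [-0.3, -0.6, -1.4]
width: 25.5
```

>>> {"name": "carry_out", "arguments": {
  "delta_pos": [
    [0,0.2,0],
    [0,0.35,0],
    [0,0.45,0],
    [0,0.45,0],
    [0,0.45,0]
  ],
  "rotation": [
    [0,0,0],
    [0,0,0],
    [0,0,0],
    [0,0,0],
    [0,0,0]
  ]
}}

```text
t: 7.68
ee_pos: [645.2, -114.3, 7.3]
orientation: [-1.567, -0.123, 0.122]
ft_force: [-1.0, 0.5, -1.3]
width: 26.0
```

>>> {"name": "carry_out", "arguments": {
  "delta_pos": [
    [0,0.05,0],
    [0,0.1,0],
    [0,0.1,0],
    [0,0.1,0]
  ],
  "rotation": [
    [0,0,0],
    [0,0,0],
    [0,0,0],
    [0,0,0]
  ]
}}

```text
t: 8.02
ee_pos: [645.2, -114.3, 6.6]
orientation: [-1.567, -0.123, 0.122]
ft_force: [-1.2, 0.5, 5.3]
width: 26.1
```

>>> {"name": "carry_out", "arguments": {
  "delta_pos": [
    [0,0,0],
    [0,0,0],
    [0,0,0],
    [0,0,0],
    [0,0,0]
  ],
  "rotation": [
    [0,0,0],
    [0,0,0],
    [0,0,0],
    [0,0,0],
    [0,0,0]
  ],
  "hand": 125
}}

```text
t: 8.43
ee_pos: [645.0, -114.3, 5.8]
orientation: [-1.567, -0.122, 0.123]
ft_force: [0.8, 1.5, -0.1]
width: 44.8
```

>>> {"name": "carry_out", "arguments": {
  "delta_pos": [
    [0,-2,0],
    [0,-6,0],
    [0,-10,0],
    [0,-13,0],
    [0,-13,0],
    [0,-13,0],
    [0,-13,0]
  ],
  "rotation": [
    [0,0,0],
    [0,0,0],
    [0,0,0],
    [0,0,0],
    [0,0,0],
    [0,0,0],
    [0,0,0]
  ]
}}

```text
t: 9.02
ee_pos: [644.5, -114.2, 135.5]
orientation: [-1.567, -0.122, 0.123]
ft_force: [0.8, 0.0, -0.7]
width: 44.6
```

```bash
python3 - <<'E'
from h import *
go([657,-211,100],.156); snap("f1")
E
```

```text
t 9.02 pos [ 644.5 -114.2  135.5] F [ 0.8  0.  -0.7] w 44.6
d(cm) [-0.27  3.55 -9.76] rot [-0.0002  0.     -0.0007] rows>= 2.4910686090297958
wrist t 9.02 [ 644.5 -114.2  135.5] F [ 0.8  0.  -0.7] qv 0.026 w 44.6
```

View pics/f1.png

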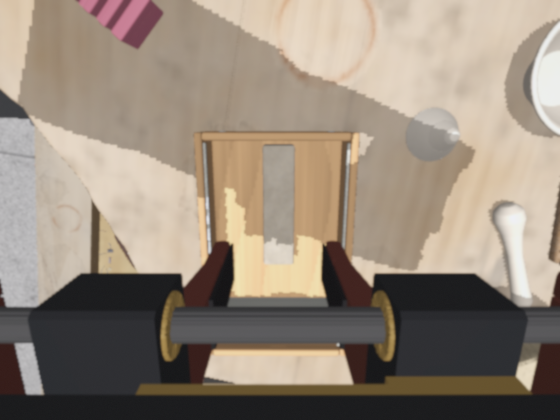

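Stone lies flat in the long bay, close to the +y wall (stone rows 145-263, rim row 140). Next I'll close the fingers, go behind the tab and push it toward +y.

```bash
python3 - <<'E'
from h import *
u=np.array([-np.sin(.156),np.cos(.156)]); c=np.array([649.9,-146.])-102*u
go([*c,130],.156); go([*c,52],.156)
E
```

```text
t 9.07 pos [ 644.  -114.1  134.7] F [ 0.3  0.5 -1.4] w 44.9
d(cm) [  0.09   0.46 -13.45] rot [-0.0008  0.     -0.0021] rows>= 3.22676892323408
t 9.07 pos [ 644.  -114.1  134.7] F [ 0.3  0.5 -1.4] w 44.9
d(cm) [  0.1    8.26 -13.45] rot [-0.0008  0.     -0.0021] rows>= 3.7853531115618972
```

>>> {"name": "carry_out", "arguments": {
  "delta_pos": [
    [0.1,0,-4],
    [0.1,0,-8],
    [0.1,0,-12],
    [0.1,0,-13.5],
    [0.1,3,-13.5],
    [0.1,6,-13.5],
    [0.1,8.2,-13.5],
    [0.1,8.2,-13.5],
    [0.1,8.2,-13.5],
    [0.1,8.2,-13.5]
  ],
  "rotation": [
    [0,0,0],
    [0,0,0],
    [0,0,0],
    [0,0,0],
    [0,0,0],
    [0,0,0],
    [0,0,0],
    [0,0,0],
    [0,0,0],
    [0,0,0]
  ],
  "hand": 255
}}

```text
t: 9.9
ee_pos: [667.3, -247.3, 54.2]
orientation: [-1.567, -0.123, 0.123]
ft_force: [0.2, -0.9, 0.4]
width: 0.4
```

```bash
python3 - <<'E'
from h import *
go([665.7,-246.8,52],.156); snap("g1")
E
```

```text
t 9.9 pos [ 667.3 -247.3   54.2] F [ 0.2 -0.9  0.4] w 0.4
d(cm) [-0.15  0.22  0.07] rot [-0.0001  0.0002 -0.0001] rows>= 0.0669181573926813
wrist t 9.9 [ 667.3 -247.3   54.2] F [ 0.2 -0.9  0.4] qv 0.028 w 0.4
```

View pics/g1.png

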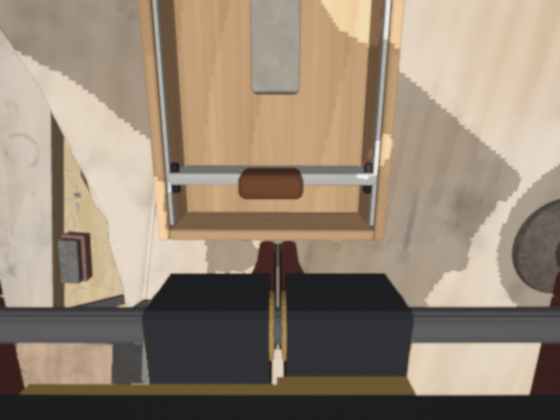

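Tab at cols 239-303, row 184, in line with the closed fingers at col 278. The stone's near end is at row 93. Pushing now.

>>> {"name": "carry_out", "arguments": {
  "delta_pos": [
    [-0.15,0.1,0.8],
    [-0.15,0.2,1.5],
    [-0.15,0.2,2.1],
    [-0.15,0.2,2.7],
    [-0.15,0.2,3.2],
    [-0.15,0.2,3.7],
    [-0.15,0.2,4.2],
    [-0.15,0.2,4.7],
    [-0.15,0.2,5.2],
    [-0.15,0.2,5.6],
    [-0.15,0.2,6],
    [-0.15,0.2,6]
  ],
  "rotation": [
    [0,0,0],
    [0,0,0],
    [0,0,0],
    [0,0,0],
    [0,0,0],
    [0,0,0],
    [0,0,0],
    [0,0,0],
    [0,0,0],
    [0,0,0],
    [0,0,0],
    [0,0,0]
  ]
}}

```text
t: 10.95
ee_pos: [656.0, -187.5, 51.9]
orientation: [-1.567, -0.123, 0.123]
ft_force: [-0.3, 0.5, 0.7]
width: 0.3
```

```bash
python3 - <<'E'
from h import *
snap("g2")
E
```

```text
wrist t 10.95 [ 656.  -187.5   51.9] F [-0.3  0.5  0.7] qv 0.014 w 0.3
```

View pics/g2.png

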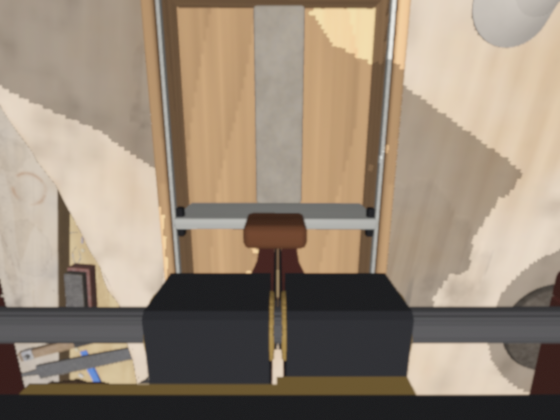

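The divider has moved with the tab and is close to the stone. I'll go on in small steps and watch the force.

>>> {"name": "carry_out", "arguments": {
  "delta_pos": [
    [0,0,0.2],
    [0,0,0.4],
    [0,0,0.6],
    [0,0,0.6],
    [0,0,0.6]
  ],
  "rotation": [
    [0,0,0],
    [0,0,0],
    [0,0,0],
    [0,0,0],
    [0,0,0]
  ]
}}

```text
t: 11.42
ee_pos: [654.9, -182.3, 51.7]
orientation: [-1.567, -0.122, 0.123]
ft_force: [-0.0, -0.6, -0.7]
width: 0.6
```

>>> {"name": "carry_out", "arguments": {
  "delta_pos": [
    [0,0,0.1],
    [0,0,0.2],
    [0,0,0.2]
  ],
  "rotation": [
    [0,0,0],
    [0,0,0],
    [0,0,0]
  ]
}}

```text
t: 11.67
ee_pos: [654.6, -180.5, 51.8]
orientation: [-1.567, -0.122, 0.123]
ft_force: [-0.5, -2.4, -1.5]
width: 0.7
```

>>> {"name": "carry_out", "arguments": {
  "delta_pos": [
    [0,0,0.1],
    [0,0,0.2],
    [0,0,0.2]
  ],
  "rotation": [
    [0,0,0],
    [0,0,0],
    [0,0,0]
  ]
}}

```text
t: 11.92
ee_pos: [654.6, -179.2, 51.9]
orientation: [-1.568, -0.123, 0.123]
ft_force: [-0.6, -6.8, -3.2]
width: 0.5
```

>>> {"name": "carry_out", "arguments": {
  "delta_pos": [
    [0,0,0.1],
    [0,0,0.1],
    [0,0,0.1]
  ],
  "rotation": [
    [0,0,0],
    [0,0,0],
    [0,0,0]
  ]
}}

```text
t: 12.17
ee_pos: [654.5, -179.2, 51.9]
orientation: [-1.569, -0.123, 0.122]
ft_force: [0.2, -9.1, -5.3]
width: 0.8
```

```bash
python3 - <<'E'
from h import *
snap("g3")
E
```

```text
wrist t 12.17 [ 654.5 -179.2   51.9] F [ 0.2 -9.1 -5.3] qv 0.002 w 0.8
```

View pics/g3.png

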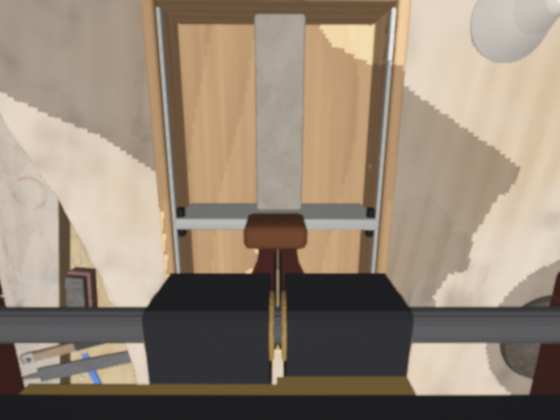

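Force rises (-9 N along y) with no further motion: the stone is against the end wall and the divider against the stone. The TCP's tray-y (-33.5) also matches. Backing off and heading for the block.

>>> {"name": "carry_out", "arguments": {
  "delta_pos": [
    [0,0,-1],
    [0,0,-3],
    [0,-2,-3],
    [0,-6,-3],
    [0,-10,-3],
    [0,-10,-3],
    [0,-10,-3]
  ],
  "rotation": [
    [0,0,0],
    [0,0,0],
    [0,0,0],
    [0,0,0],
    [0,0,0],
    [0,0,0],
    [0,0,0]
  ]
}}

```text
t: 12.8
ee_pos: [661.3, -207.6, 155.5]
orientation: [-1.569, -0.127, 0.118]
ft_force: [-1.0, -0.2, -0.6]
width: 0.1
```

```bash
python3 - <<'E'
from h import *
go([470,140,150],1.29); snap("g4")
E
```

```text
t 12.8 pos [ 661.3 -207.6  155.5] F [-1.  -0.2 -0.6] w 0.1
d(cm) [-13.5    0.39  37.31] rot [ 0.0052 -1.1341  0.004 ] rows>= 9.516264676843269
wrist t 12.8 [ 661.3 -207.6  155.5] F [-1.  -0.2 -0.6] qv 0.054 w 0.1
```

View pics/g4.png

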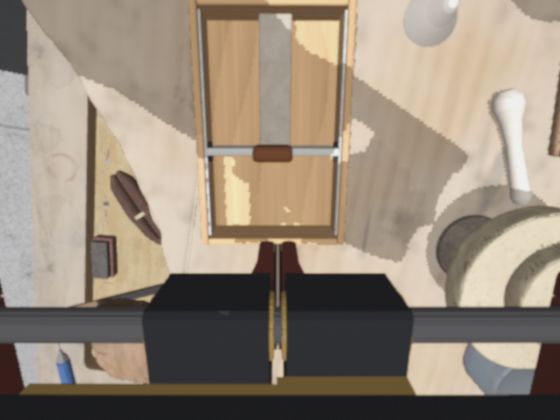

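Stone touches the +y wall at the top and the divider plate at row 150; a short bay about 70 mm long is open (rows 155-228). On to the block.

```bash
python3 - <<'E'
from h import *
go([486,135,150],1.29)
E
```

```text
t 12.85 pos [ 659.7 -207.2  153.2] F [ 0.1 -0.5 -0.6] w 0.4
d(cm) [-11.85   0.28  36.5 ] rot [ 0.0015 -1.1341  0.0017] rows>= 9.202557980397067
```

>>> {"name": "carry_out", "arguments": {
  "delta_pos": [
    [-1.2,0,3.6],
    [-2.4,0,7.2],
    [-3.6,0,10.8],
    [-4.8,0,14.4],
    [-6,0,18],
    [-7.2,0,21.6],
    [-8.4,0,25.2],
    [-9.6,0,28.8],
    [-10.8,0,32.4],
    [-11.8,0,36.5],
    [-11.8,0,36.5],
    [-11.8,0,36.5]
  ],
  "rotation": [
    [0,-0.11,0],
    [0,-0.22,0],
    [0,-0.33,0],
    [0,-0.44,0],
    [0,-0.55,0],
    [0,-0.66,0],
    [0,-0.77,0],
    [0,-0.88,0],
    [0,-0.99,0],
    [0,-1.1,0],
    [0,-1.134,0],
    [0,-1.134,0]
  ],
  "hand": 0
}}

```text
t: 13.85
ee_pos: [483.6, 136.8, 150.6]
orientation: [-1.325, -1.001, 1.006]
ft_force: [0.6, -0.6, 0.1]
width: 76.9
```

>>> {"name": "carry_out", "arguments": {
  "delta_pos": [
    [0,0,0],
    [0,0,0],
    [0,0,0]
  ],
  "rotation": [
    [0,0,0],
    [0,0,0],
    [0,0,0]
  ]
}}

```text
t: 14.1
ee_pos: [486.0, 134.0, 151.5]
orientation: [-1.33, -0.997, 0.999]
ft_force: [0.4, 0.4, 0.4]
width: 87.8
```

```bash
python3 - <<'E'
from h import *
snap("h1")
E
```

```text
wrist t 14.1 [486.  134.  151.5] F [0.4 0.4 0.4] qv 0.003 w 87.8
```

View pics/h1.png

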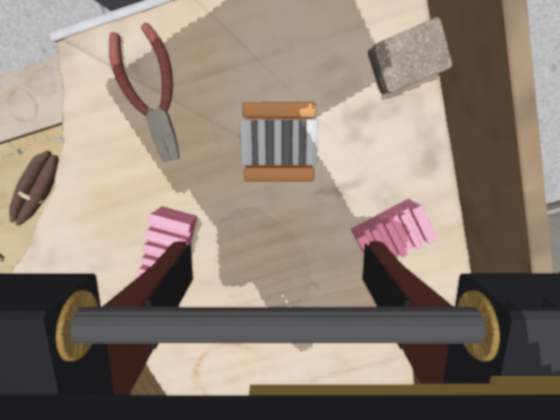

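Block between the orange cheeks: cols 241-316, rows 118-167. Cheeks at rows 102-118 and 167-182, aligned with the jaw axis.

```bash
python3 - <<'E'
from h import *
import json
im=cv2.imread("pics/h1.png"); o=json.load(open("pics/h1.json")); C=cam("wrist",o); np.set_printoptions(precision=1,suppress=True)
cv2.imwrite("pics/h1v.png",cv2.resize(im[90:195,225:335],None,fx=5.5,fy=5.5,interpolation=cv2.INTER_CUBIC))
hsv=cv2.cvtColor(im,cv2.COLOR_BGR2HSV)
m=((hsv[:,:,0]>5)&(hsv[:,:,0]<18)&(hsv[:,:,1]>150)&(hsv[:,:,2]>100)).astype(np.uint8)*255; m[:, :225]=0; m[:,335:]=0; m[200:]=0
cs,_=cv2.findContours(m,cv2.RETR_EXTERNAL,cv2.CHAIN_APPROX_NONE)
A=[]
for c in cs:
    if cv2.contourArea(c)>300:
        P=plane(C,c[:,0],39)[:,:2].astype(np.float32); r=cv2.minAreaRect(P); print(r,cv2.boundingRect(c)); A.append(P)
print("both",cv2.minAreaRect(np.concatenate(A)))
E
```

```text
Traceback (most recent call last):
ValueError: need at least one array to concatenate
```

View pics/h1v.png

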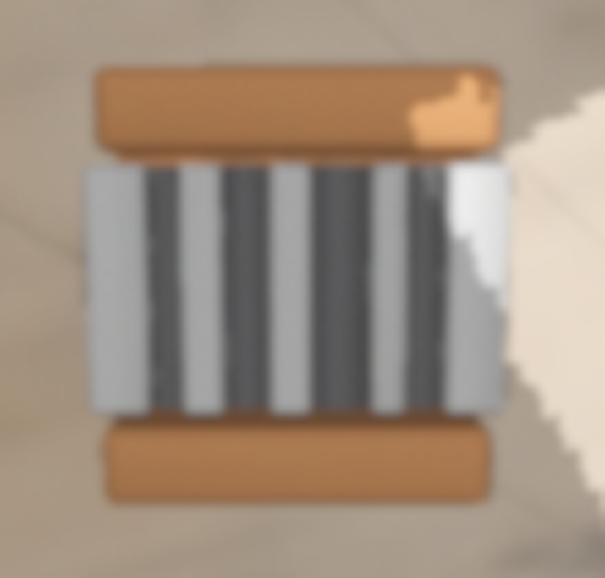

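The crop shows the block's top corners at (85,166), (508,163), (500,412), (92,412) and the cheek corners at (97,68), (500,66), (489,502), (107,502).

```bash
python3 - <<'E'
from h import *
import json
o=json.load(open("pics/h1.json")); C=cam("wrist",o); np.set_printoptions(precision=3,suppress=True)
for n,L,z in (("b",[(85,166),(508,163),(500,412),(92,412)],36),("r",[(97,68),(500,66),(489,502),(107,502)],39)):
    P=plane(C,np.array(L)/5.5-.4+(225,90),z)[:,:2]; d=P[1]-P[0]+P[2]-P[3]
    print(n,P.mean(0),np.arctan2(d[1],d[0]),[np.linalg.norm(P[i]-P[i-1]) for i in range(4)])
    c=P.mean(0)
    if n=="b": b=c
go([*b,60],1.295); go([*b,4],1.295)
E
```

```text
b [436.496 149.142] 1.291043947658669 [np.float64(35.24567945991846), np.float64(60.741691819582506), np.float64(35.67000009002621), np.float64(60.52923525825599)]
r [436.478 149.435] 1.2899772601114088 [np.float64(61.48038306854024), np.float64(56.53031959325029), np.float64(61.76132562782613), np.float64(56.74498786911768)]
t 14.15 pos [486.1 134.  151.6] F [-0.2  0.3  1.3] w 87.9
d(cm) [0.07 9.17 5.18] rot [-0.001 -0.008 -0.   ] rows>= 2.5254393299219995
t 14.15 pos [486.1 134.  151.6] F [-0.2  0.3  1.3] w 87.9
d(cm) [ 0.07 14.77  5.18] rot [-0.001 -0.008 -0.   ] rows>= 3.7527863515281354
```

>>> {"name": "carry_out", "arguments": {
  "delta_pos": [
    [0.1,0,3],
    [0.1,3,5.2],
    [0.1,7,5.2],
    [0.1,9,5.2],
    [0.1,9,5.2],
    [0.1,9,5.2],
    [0.1,9,5.2]
  ],
  "rotation": [
    [0,0,0],
    [0,-0.004,0],
    [0,-0.004,0],
    [0,-0.004,0],
    [0,-0.004,0],
    [0,-0.004,0],
    [0,-0.004,0]
  ]
}}

```text
t: 14.73
ee_pos: [437.3, 150.2, 62.9]
orientation: [-1.328, -1.003, 1.001]
ft_force: [0.7, -0.1, 0.4]
width: 87.7
```

```bash
python3 - <<'E'
from h import *
go([436.6,149.2,5],1.291); snap("h2")
E
```

```text
t 14.73 pos [437.3 150.2  62.9] F [ 0.7 -0.1  0.4] w 87.7
d(cm) [-0.12  5.79  0.05] rot [0.001  0.0017 0.0007] rows>= 1.3879012104554025
wrist t 14.73 [437.3 150.2  62.9] F [ 0.7 -0.1  0.4] qv 0.02 w 87.7
```

View pics/h2.png

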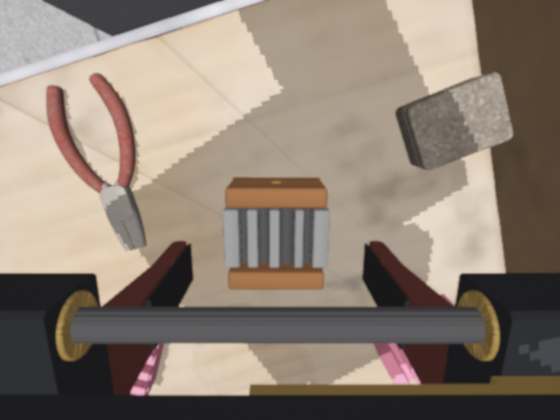

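Block is centred between the fingers (cols 224-329). Descending to take it by the ends.

>>> {"name": "carry_out", "arguments": {
  "delta_pos": [
    [-0.1,2,0.05],
    [-0.1,4,0.05],
    [-0.1,5.7,0.05],
    [-0.1,5.7,0.05],
    [-0.1,5.7,0.05],
    [-0.1,5.7,0.05]
  ],
  "rotation": [
    [0,0,0],
    [0,0.002,0],
    [0,0.002,0],
    [0,0.002,0],
    [0,0.002,0],
    [0,0.002,0]
  ]
}}

```text
t: 15.28
ee_pos: [436.5, 149.8, 6.3]
orientation: [-1.329, -1.003, 1.0]
ft_force: [-1.3, -0.9, 0.0]
width: 87.8
```

>>> {"name": "carry_out", "arguments": {
  "delta_pos": [
    [0,0,0],
    [0,0,0],
    [0,0,0],
    [0,0,0],
    [0,0,0],
    [0,0,0],
    [0,0,0]
  ],
  "rotation": [
    [0,0,0],
    [0,0,0],
    [0,0,0],
    [0,0,0],
    [0,0,0],
    [0,0,0],
    [0,0,0]
  ],
  "hand": 255
}}

```text
t: 15.87
ee_pos: [435.7, 149.7, 5.4]
orientation: [-1.329, -1.002, 1.001]
ft_force: [-0.3, -0.5, 6.9]
width: 61.9
```

```bash
python3 - <<'E'
from h import *
go([436.6,149.2,5],1.291)
E
```

```text
t 15.87 pos [435.7 149.7   5.4] F [-0.3 -0.5  6.9] w 61.9
d(cm) [-0.02  0.04 -0.1 ] rot [0.0005 0.001  0.0004] rows>= 0.02612868628875791
```

>>> {"name": "carry_out", "arguments": {
  "delta_pos": [
    [0,-0.3,0],
    [0,-0.8,0],
    [0,-1.5,0],
    [0,-2.5,0],
    [0,-4,0],
    [0,-6,0],
    [0,-9,0],
    [0,-9,0],
    [0,-9,0]
  ],
  "rotation": [
    [0,0,0],
    [0,0,0],
    [0,0,0],
    [0,0,0],
    [0,0,0],
    [0,0,0],
    [0,0,0],
    [0,0,0],
    [0,0,0]
  ]
}}

```text
t: 16.62
ee_pos: [436.6, 149.9, 96.7]
orientation: [-1.33, -1.005, 0.998]
ft_force: [-0.0, -0.4, -2.7]
width: 61.8
```

```bash
python3 - <<'E'
from h import *
snap("h3"); go([585,100,80],1.727)
E
```

```text
wrist t 16.62 [436.6 149.9  96.7] F [-0.  -0.4 -2.7] qv 0.048 w 61.8
t 16.67 pos [435.6 149.6  95.5] F [ 0.1  0.  -3. ] w 61.8
d(cm) [ -0.66   1.57 -15.73] rot [ 0.0015 -0.435   0.0006] rows>= 3.793626300707423
```

View pics/h3.png

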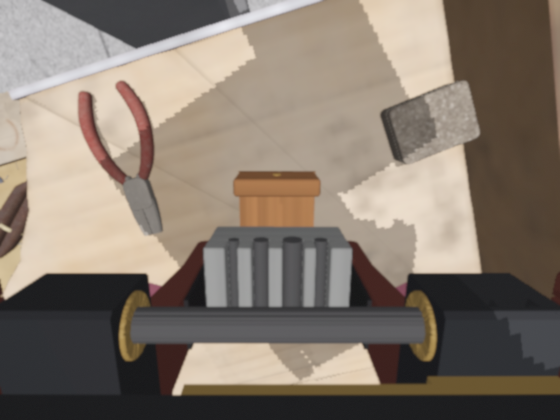

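Block is lifted cleanly, grooves up, and the rest is left empty. Carrying it to the clear bench spot where the stone lay.

>>> {"name": "carry_out", "arguments": {
  "delta_pos": [
    [0,0,-3],
    [-0.2,0.3,-6],
    [-0.4,0.6,-9],
    [-0.6,1,-12],
    [-0.7,1.3,-15],
    [-0.7,1.5,-15.7],
    [-0.7,1.5,-15.7],
    [-0.7,1.5,-15.7],
    [-0.7,1.5,-15.7]
  ],
  "rotation": [
    [0,-0.08,0],
    [0,-0.16,0],
    [0,-0.24,0],
    [0,-0.32,0],
    [0,-0.4,0],
    [0,-0.435,0],
    [0,-0.435,0],
    [0,-0.435,0],
    [0,-0.435,0]
  ]
}}

```text
t: 17.42
ee_pos: [582.3, 99.7, 78.7]
orientation: [-1.129, -1.32, 1.324]
ft_force: [-0.2, -0.1, -2.8]
width: 61.7
```

>>> {"name": "carry_out", "arguments": {
  "delta_pos": [
    [0,1.5,0],
    [0,3,0],
    [0,4.5,0],
    [0,6,0],
    [0,7,0],
    [0,7,0],
    [0,7,0],
    [0,7,0]
  ],
  "rotation": [
    [0,0,0],
    [0,0,0],
    [0,0,0],
    [0,0,0],
    [0,0,0],
    [0,0,0],
    [0,0,0],
    [0,0,0]
  ]
}}

```text
t: 18.08
ee_pos: [584.6, 99.9, 10.7]
orientation: [-1.132, -1.324, 1.323]
ft_force: [-0.3, -1.3, -2.8]
width: 61.8
```

>>> {"name": "carry_out", "arguments": {
  "delta_pos": [
    [0,0.3,0],
    [0,0.5,0],
    [0,0.7,0],
    [0,0.7,0],
    [0,0.7,0]
  ],
  "rotation": [
    [0,0,0],
    [0,0,0],
    [0,0,0],
    [0,0,0],
    [0,0,0]
  ]
}}

```text
t: 18.5
ee_pos: [584.4, 99.6, 3.0]
orientation: [-1.131, -1.323, 1.323]
ft_force: [-0.3, -0.3, -2.7]
width: 62.0
```

>>> {"name": "carry_out", "arguments": {
  "delta_pos": [
    [0,0.1,0],
    [0,0.1,0],
    [0,0.1,0]
  ],
  "rotation": [
    [0,0,0],
    [0,0,0],
    [0,0,0]
  ]
}}

```text
t: 18.75
ee_pos: [584.4, 99.6, 2.0]
orientation: [-1.131, -1.323, 1.323]
ft_force: [0.1, -0.0, -2.9]
width: 62.0
```

>>> {"name": "carry_out", "arguments": {
  "delta_pos": [
    [0,0.1,0],
    [0,0.1,0],
    [0,0.1,0]
  ],
  "rotation": [
    [0,0,0],
    [0,0,0],
    [0,0,0]
  ]
}}

```text
t: 19.0
ee_pos: [584.6, 99.6, 1.5]
orientation: [-1.131, -1.324, 1.323]
ft_force: [-1.2, -0.6, 4.0]
width: 62.0
```

>>> {"name": "carry_out", "arguments": {
  "delta_pos": [
    [0,0,0],
    [0,0,0],
    [0,0,0],
    [0,0,0]
  ],
  "rotation": [
    [0,0,0],
    [0,0,0],
    [0,0,0],
    [0,0,0]
  ],
  "hand": 0
}}

```text
t: 19.33
ee_pos: [584.5, 99.7, 1.0]
orientation: [-1.131, -1.323, 1.323]
ft_force: [-0.5, -0.5, -0.5]
width: 84.6
```

>>> {"name": "carry_out", "arguments": {
  "delta_pos": [
    [0,-2,0],
    [0,-5,0],
    [0,-9,0],
    [0,-9,0],
    [0,-9,0]
  ],
  "rotation": [
    [0,0,0],
    [0,0,0],
    [0,0,0],
    [0,0,0],
    [0,0,0]
  ]
}}

```text
t: 19.75
ee_pos: [586.3, 99.9, 93.3]
orientation: [-1.135, -1.327, 1.321]
ft_force: [0.4, -0.6, -0.4]
width: 87.7
```

>>> {"name": "carry_out", "arguments": {
  "delta_pos": [
    [0,0,0],
    [0,0,0],
    [0,0,0],
    [0,0,0],
    [0,0,0],
    [0,0,0],
    [0,0,0],
    [0,0,0],
    [0,0,0],
    [0,0,0],
    [0,0,0],
    [0,0,0]
  ],
  "rotation": [
    [0,0.12,0],
    [0,0.24,0],
    [0,0.36,0],
    [0,0.48,0],
    [0,0.6,0],
    [0,0.72,0],
    [0,0.84,0],
    [0,0.96,0],
    [0,1.08,0],
    [0,1.2,0],
    [0,1.32,0],
    [0,1.44,0]
  ]
}}

```text
t: 20.75
ee_pos: [583.3, 99.5, 89.2]
orientation: [-1.56, -0.218, 0.223]
ft_force: [0.3, 0.4, 0.7]
width: 87.8
```

```bash
python3 - <<'E'
from h import *
go([585,100,80],.156)
E
```

```text
t 20.75 pos [583.3  99.5  89.2] F [0.3 0.4 0.7] w 87.8
d(cm) [0.18 0.92 0.  ] rot [-0.0002  0.1251 -0.0028] rows>= 1.0011829697100503
```

>>> {"name": "carry_out", "arguments": {
  "delta_pos": [
    [0,0,0],
    [0,2,0],
    [0,3,0],
    [0,3,0],
    [0,3,0]
  ],
  "rotation": [
    [0,0.12,0],
    [0,0.125,0],
    [0,0.125,0],
    [0,0.125,0],
    [0,0.125,0]
  ]
}}

```text
t: 21.17
ee_pos: [583.1, 99.4, 59.4]
orientation: [-1.567, -0.125, 0.13]
ft_force: [0.3, -0.1, -0.2]
width: 87.9
```

```bash
python3 - <<'E'
from h import *
snap("i1"); go([584.6,99.6,2.5],.156)
E
```

```text
wrist t 21.17 [583.1  99.4  59.4] F [ 0.3 -0.1 -0.2] qv 0.025 w 87.9
t 21.22 pos [583.9  99.5  60.3] F [-0.5  0.1  0.3] w 87.5
d(cm) [ 0.08  5.78 -0.  ] rot [-0.      0.0065 -0.0017] rows>= 1.3865065860698649
```

View pics/i1.png

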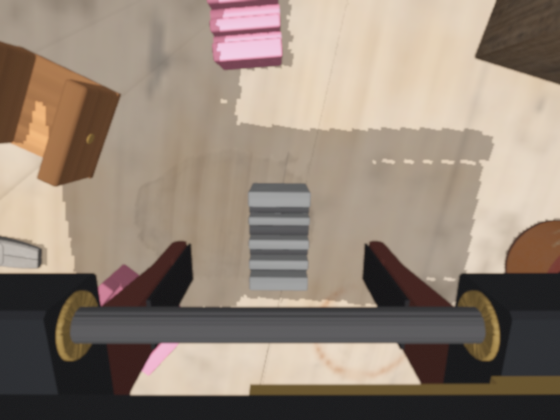

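Block stands upright on the bench, grooves up, centred between the jaws (cols 249-309). Taking it by the sides.

>>> {"name": "carry_out", "arguments": {
  "delta_pos": [
    [0,2,0],
    [0,4,0],
    [0,5.5,0],
    [0,5.5,0],
    [0,5.5,0],
    [0,5.5,0]
  ],
  "rotation": [
    [0,0.006,0],
    [0,0.006,0],
    [0,0.006,0],
    [0,0.006,0],
    [0,0.006,0],
    [0,0.006,0]
  ]
}}

```text
t: 21.72
ee_pos: [585.2, 99.7, 7.0]
orientation: [-1.567, -0.124, 0.122]
ft_force: [-0.1, 0.7, 1.3]
width: 87.6
```

>>> {"name": "carry_out", "arguments": {
  "delta_pos": [
    [0,0,0],
    [0,0,0],
    [0,0,0],
    [0,0,0],
    [0,0,0],
    [0,0,0],
    [0,0,0],
    [0,0,0],
    [0,0,0],
    [0,0,0],
    [0,0,0]
  ],
  "rotation": [
    [0,0,0],
    [0,0,0],
    [0,0,0],
    [0,0,0],
    [0,0,0],
    [0,0,0],
    [0,0,0],
    [0,0,0],
    [0,0,0],
    [0,0,0],
    [0,0,0]
  ],
  "hand": 255
}}

```text
t: 22.63
ee_pos: [584.3, 99.6, 6.0]
orientation: [-1.567, -0.122, 0.123]
ft_force: [-0.4, 0.3, -0.1]
width: 35.8
```

>>> {"name": "carry_out", "arguments": {
  "delta_pos": [
    [0,-1,0],
    [0,-3,0],
    [0,-6,0],
    [0,-10,0],
    [0,-13.5,0],
    [0,-13.5,0],
    [0,-13.5,0]
  ],
  "rotation": [
    [0,0,0],
    [0,0,0],
    [0,0,0],
    [0,0,0],
    [0,0,0],
    [0,0,0],
    [0,0,0]
  ]
}}

```text
t: 23.22
ee_pos: [585.8, 99.8, 143.6]
orientation: [-1.567, -0.126, 0.119]
ft_force: [0.3, -0.3, -2.8]
width: 36.1
```

```bash
python3 - <<'E'
from h import *
u=np.array([-np.sin(.156),np.cos(.156)]); c=np.array([649.9,-146.])
snap("i2"); go([*(c-54*u),135],.156); go([*(c-54*u),60],.156)
E
```

```text
wrist t 23.22 [585.8  99.8 143.6] F [ 0.3 -0.3 -2.8] qv 0.056 w 36.1
t 23.27 pos [584.3  99.6 141.6] F [-0.3  0.6 -3.1] w 35.5
d(cm) [  2.67   0.66 -30.68] rot [-0.      0.      0.0009] rows>= 7.386982657887985
t 23.27 pos [584.3  99.6 141.6] F [-0.3  0.6 -3.1] w 35.5
d(cm) [  2.66   8.16 -30.68] rot [-0.      0.      0.0009] rows>= 7.639908018065252
```

View pics/i2.png

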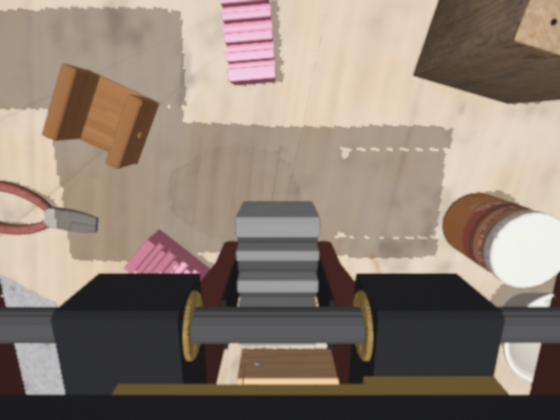

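Block held by its sides, level; below it the end face is visible (rows 203-218). I'll check its offset along the length against the tool.

```bash
python3 - <<'E'
from h import *
import json
o=json.load(open("pics/i2.json")); C=cam("wrist",o); R=jaw(o)
for zz in (29,31,33): print(zz,proj(C,np.array([[-18,-26,zz],[-18,6,zz],[18,-26,zz]])@R.T+o["ee_pos"]).round(1).tolist())
E
```

```text
29 [[230.2, 218.9], [238.6, 201.7], [316.8, 218.9]]
31 [[230.0, 214.2], [238.5, 197.8], [316.9, 214.2]]
33 [[229.9, 209.6], [238.4, 193.9], [317.1, 209.6]]
```

>>> {"name": "carry_out", "arguments": {
  "delta_pos": [
    [0.3,0,-4],
    [0.6,0,-8],
    [0.9,0,-12],
    [1.2,0,-16],
    [1.6,0,-20],
    [2,0,-24],
    [2.4,0,-28],
    [2.7,0,-30.7],
    [2.7,0,-30.7],
    [2.7,1.5,-30.7],
    [2.7,3,-30.7],
    [2.7,3,-30.7]
  ],
  "rotation": [
    [0,0,0],
    [0,0,0],
    [0,0,0],
    [0,0,0],
    [0,0,0],
    [0,0,0],
    [0,0,0],
    [0,0,0],
    [0,0,0],
    [0,0,0],
    [0,0,0],
    [0,0,0]
  ]
}}

```text
t: 24.27
ee_pos: [655.1, -197.9, 105.4]
orientation: [-1.564, -0.116, 0.129]
ft_force: [-1.2, 0.3, -4.5]
width: 35.7
```

>>> {"name": "carry_out", "arguments": {
  "delta_pos": [
    [0,0,0],
    [0,0,0],
    [0,0,0]
  ],
  "rotation": [
    [0,0,0],
    [0,0,0],
    [0,0,0]
  ]
}}

```text
t: 24.52
ee_pos: [659.1, -198.9, 111.3]
orientation: [-1.567, -0.123, 0.123]
ft_force: [0.2, 0.0, -2.7]
width: 35.7
```

```bash
python3 - <<'E'
from h import *
o,im=snap("j1"); cv2.imwrite("pics/j1v.png",cv2.resize(im[100:320,160:400],None,fx=2.7,fy=2.7,interpolation=cv2.INTER_CUBIC))
E
```

```text
wrist t 24.52 [ 659.1 -198.9  111.3] F [ 0.2  0.  -2.7] qv 0.01 w 35.7
```

View pics/j1v.png

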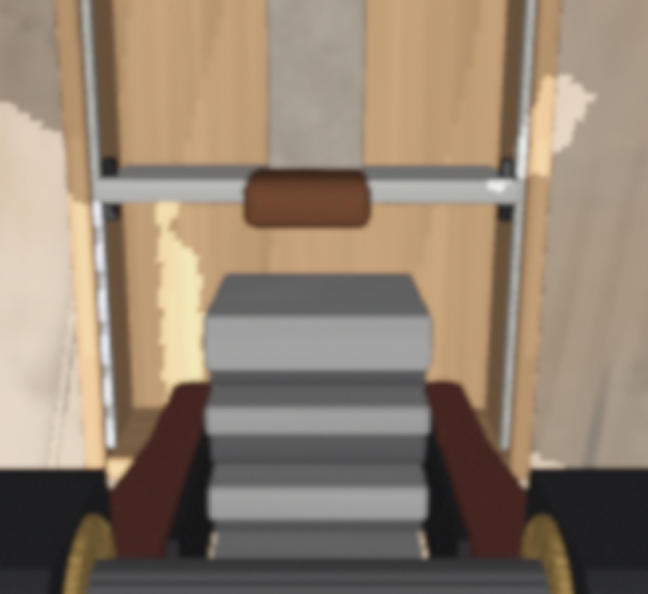

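Block hangs above the short bay, centred between the side walls. Divider plate's -y edge is at crop row 202; the block's near end top edge is at crop row 316 and bottom at 275.

```bash
python3 - <<'E'
from h import *
import json
o=json.load(open("pics/j1.json")); C=cam("wrist",o); R=jaw(o); np.set_printoptions(precision=1,suppress=True)
k=lambda L:np.array(L)/2.7-.3+(160,100)
f=lambda L,z:print((plane(C,k(L),z)-o["ee_pos"])@R)
f([(170,204),(430,204),(110,457),(60,100),(557,100)],44)
go([659,-198,15],.156)
E
```

```text
[[-35.5  67.3  33.3]
 [ 30.   67.4  33.3]
 [-54.5  67.3 -35.5]
 [-61.3  67.3  58.9]
 [ 60.3  67.4  58.9]]
t 24.57 pos [ 659.3 -199.   111.7] F [-0.3 -0.6 -2.6] w 35.8
d(cm) [-0.   9.7  0.1] rot [0. 0. 0.] rows>= 2.318089320286506
```

```bash
python3 - <<'E'
from h import *
import json
o=json.load(open("pics/j1.json")); C=cam("wrist",o); R=jaw(o); np.set_printoptions(precision=1,suppress=True)
k=lambda L:np.array(L)/2.7-.3+(160,100)
for z in (44,66): print((plane(C,k([(305,227),(305,170)]),z)-o["ee_pos"])@R)
im=cv2.imread("pics/j1.png"); cv2.imwrite("pics/j1w.png",cv2.resize(im[255:285,180:380],None,fx=4,fy=4,interpolation=cv2.INTER_CUBIC))
E
```

```text
[[-1.5 67.3 27.5]
 [-1.5 67.3 41.8]]
[[-1.2 45.3 31.3]
 [-1.2 45.3 44.3]]
```

View pics/j1w.png

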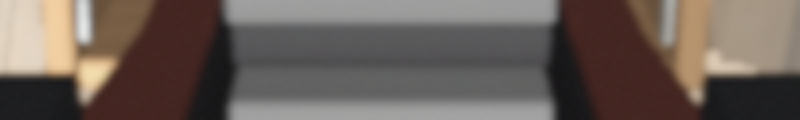

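>>> {"name": "carry_out", "arguments": {
  "delta_pos": [
    [0,1,-0.1],
    [0,2,-0.1],
    [0,2.7,-0.1],
    [0,2.7,-0.1],
    [0,2.7,-0.1],
    [0,2.7,-0.1]
  ],
  "rotation": [
    [0,0,0],
    [0,0,0],
    [0,0,0],
    [0,0,0],
    [0,0,0],
    [0,0,0]
  ]
}}

```text
t: 25.07
ee_pos: [659.0, -200.5, 83.8]
orientation: [-1.567, -0.122, 0.123]
ft_force: [0.3, 0.1, -2.9]
width: 35.6
```

```bash
python3 - <<'E'
from h import *
o,im=snap("j2"); cv2.imwrite("pics/j2v.png",cv2.resize(im[100:320,140:420],None,fx=2.7,fy=2.7,interpolation=cv2.INTER_CUBIC))
E
```

```text
wrist t 25.07 [ 659.  -200.5   83.8] F [ 0.3  0.1 -2.9] qv 0.011 w 35.6
```

View pics/j2v.png

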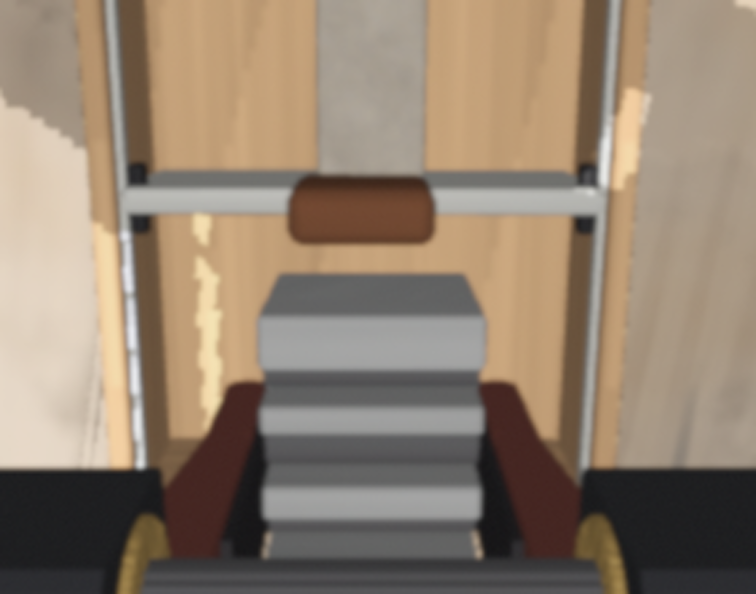

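```bash
python3 - <<'E'
from h import *
import json
o=json.load(open("pics/j2.json")); C=cam("wrist",o); R=jaw(o); np.set_printoptions(precision=1,suppress=True)
k=lambda L:np.array(L)/2.7-.3+(140,100)
f=lambda L,z:print((plane(C,k(L),z)-o["ee_pos"])@R)
f([(230,214),(520,214),(80,60),(648,60)],44); f([(360,243),(360,178)],66)
f([(370,274)],o["ee_pos"][2]-6); f([(370,316)],o["ee_pos"][2]+26)
u=np.array([-np.sin(.156),np.cos(.156)]);print("tcp tray y",(np.array(o["ee_pos"][:2])-[649.9,-146])@u)
E
```

```text
[[-29.8  39.8  35.2]
 [ 34.6  39.8  35.2]
 [-60.5  39.8  68.3]
 [ 60.5  39.8  68.3]]
[[-0.7 17.8 32.9]
 [-0.6 17.8 45.8]]
[[ 1.3  6.  29.3]]
[[  1.3 -26.   29.9]]
tcp tray y -55.22146546773593
```

Gaps as measured: about 2.9 mm to the tab, 2.4 mm to the end wall, centred sideways. Lowering.

>>> {"name": "carry_out", "arguments": {
  "delta_pos": [
    [0,1,0],
    [0,2,0],
    [0,3,0],
    [0,4,0],
    [0,5,0],
    [0,6,0],
    [0,6.6,0],
    [0,6.8,0],
    [0,6.8,0],
    [0,6.8,0],
    [0,6.8,0]
  ],
  "rotation": [
    [0,0,0],
    [0,0,0],
    [0,0,0],
    [0,0,0],
    [0,0,0],
    [0,0,0],
    [0,0,0],
    [0,0,0],
    [0,0,0],
    [0,0,0],
    [0,0,0]
  ]
}}

```text
t: 26.03
ee_pos: [659.5, -200.6, 16.6]
orientation: [-1.568, -0.123, 0.122]
ft_force: [0.3, 0.5, -3.2]
width: 35.9
```

>>> {"name": "carry_out", "arguments": {
  "delta_pos": [
    [0,0.2,0],
    [0,0.4,0],
    [0,0.4,0],
    [0,0.4,0]
  ],
  "rotation": [
    [0,0,0],
    [0,0,0],
    [0,0,0],
    [0,0,0]
  ]
}}

```text
t: 26.37
ee_pos: [658.9, -200.4, 12.0]
orientation: [-1.567, -0.122, 0.123]
ft_force: [0.6, 0.1, -2.6]
width: 36.1
```

>>> {"name": "carry_out", "arguments": {
  "delta_pos": [
    [0,0.1,0],
    [0,0.15,0],
    [0,0.15,0]
  ],
  "rotation": [
    [0,0,0],
    [0,0,0],
    [0,0,0]
  ]
}}

```text
t: 26.62
ee_pos: [658.9, -200.4, 10.4]
orientation: [-1.567, -0.122, 0.123]
ft_force: [0.2, -0.0, -3.1]
width: 35.9
```

>>> {"name": "carry_out", "arguments": {
  "delta_pos": [
    [0,0.05,0],
    [0,0.05,0],
    [0,0.05,0]
  ],
  "rotation": [
    [0,0,0],
    [0,0,0],
    [0,0,0]
  ]
}}

```text
t: 26.87
ee_pos: [659.0, -200.4, 10.0]
orientation: [-1.567, -0.123, 0.123]
ft_force: [0.4, -0.8, -3.5]
width: 35.8
```

>>> {"name": "carry_out", "arguments": {
  "delta_pos": [
    [0,0.05,0],
    [0,0.08,0],
    [0,0.08,0]
  ],
  "rotation": [
    [0,0,0],
    [0,0,0],
    [0,0,0]
  ]
}}

```text
t: 27.12
ee_pos: [659.0, -200.5, 10.0]
orientation: [-1.567, -0.122, 0.123]
ft_force: [-1.6, 1.3, 5.0]
width: 35.8
```

Floor contact (Fz from -3.5 to +5 N). Releasing partly so the fingers stay clear of the tray walls.

>>> {"name": "carry_out", "arguments": {
  "delta_pos": [
    [0,0,0],
    [0,0,0],
    [0,0,0],
    [0,0,0],
    [0,0,0]
  ],
  "rotation": [
    [0,0,0],
    [0,0,0],
    [0,0,0],
    [0,0,0],
    [0,0,0]
  ],
  "hand": 105
}}

```text
t: 27.53
ee_pos: [659.0, -200.5, 9.2]
orientation: [-1.567, -0.123, 0.122]
ft_force: [0.1, 0.4, -0.0]
width: 51.4
```

>>> {"name": "carry_out", "arguments": {
  "delta_pos": [
    [0,-2,0],
    [0,-5,0],
    [0,-9,0],
    [0,-13,-2],
    [0,-15,-5],
    [0,-15,-5],
    [0,-15,-5]
  ],
  "rotation": [
    [0,0,0],
    [0,0,0],
    [0,0,0],
    [0,0,0],
    [0,0,0],
    [0,0,0],
    [0,0,0]
  ]
}}

```text
t: 28.12
ee_pos: [667.7, -251.5, 161.2]
orientation: [-1.569, -0.124, 0.118]
ft_force: [-0.2, -0.5, -0.1]
width: 51.9
```

```bash
python3 - <<'E'
from h import *
o,im=snap("k1"); cv2.imwrite("pics/k1v.png",cv2.resize(im[0:260,160:400],None,fx=2.3,fy=2.3,interpolation=cv2.INTER_CUBIC))
snap("k2","scene")
E
```

```text
wrist t 28.12 [ 667.7 -251.5  161.2] F [-0.2 -0.5 -0.1] qv 0.066 w 51.9
scene t 28.17 [ 666.3 -250.   159. ] F [-0.6  0.2 -0.7] qv 0.038 w 51.5
```

View pics/k1v.png

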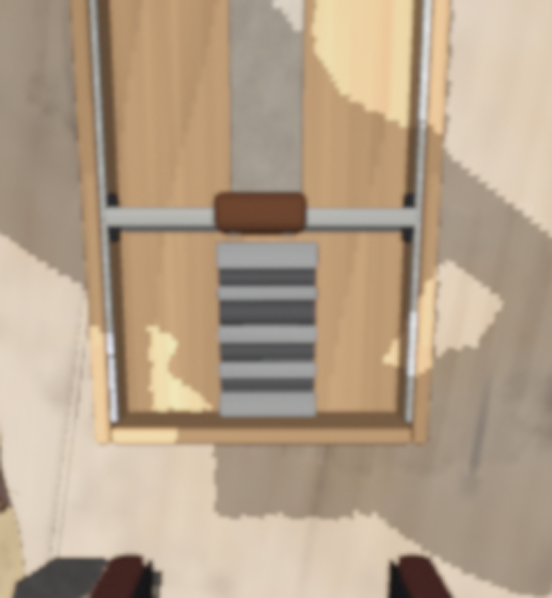

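View pics/k2.png

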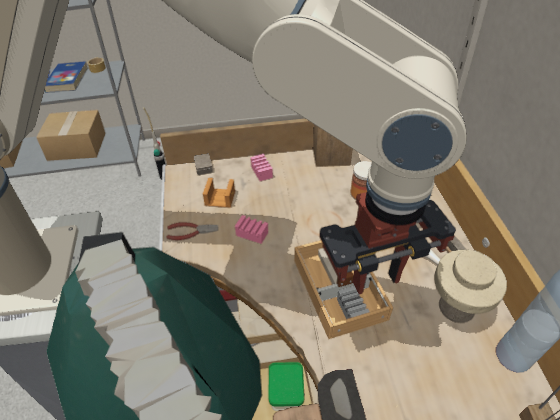

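Block lies flat and lengthwise in the short bay (crop rows 242-416), clear of the divider and the end wall. One last look at the stone's two ends.

>>> {"name": "carry_out", "arguments": {
  "delta_pos": [
    [0,0,4],
    [0,0,8],
    [0,0,12],
    [0,0,14],
    [0,0,14],
    [0,0,14],
    [0,0,14]
  ],
  "rotation": [
    [0,0,0],
    [0,0,0],
    [0,0,0],
    [0,0,0],
    [0,0,0],
    [0,0,0],
    [0,0,0]
  ]
}}

```text
t: 28.8
ee_pos: [644.5, -111.4, 158.0]
orientation: [-1.567, -0.122, 0.125]
ft_force: [0.1, -0.8, -0.4]
width: 51.5
```

```bash
python3 - <<'E'
from h import *
o,im=snap("l1"); cv2.imwrite("pics/l1v.png",cv2.resize(im[100:330,160:400],None,fx=2.5,fy=2.5,interpolation=cv2.INTER_CUBIC))
E
```

```text
wrist t 28.8 [ 644.5 -111.4  158. ] F [ 0.1 -0.8 -0.4] qv 0.025 w 51.5
```

View pics/l1v.png

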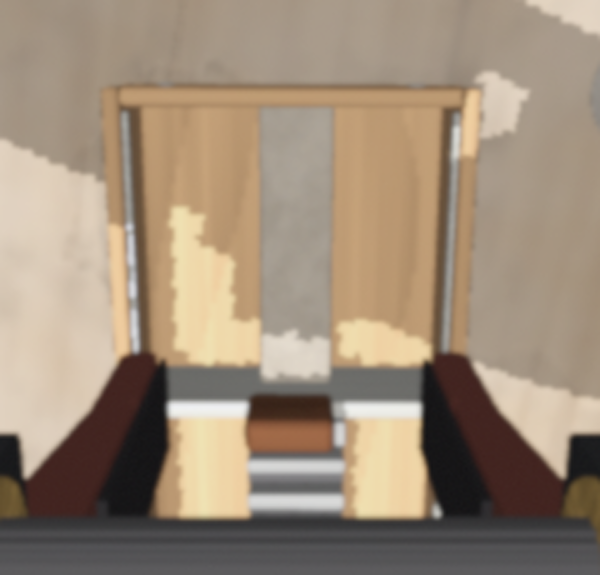

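Stone reaches the +y wall (crop row 108) and the divider (its end at row 380, on the plate face rows 366-402). Computing the bay length and the gap.

```bash
python3 - <<'E'
from h import *
import json
o=json.load(open("pics/l1.json")); C=cam("wrist",o); R=jaw(o); np.set_printoptions(precision=1,suppress=True)
k=lambda L:np.array(L)/2.5-.3+(160,100)
g=lambda L,z:((plane(C,k(L),z)-o["ee_pos"])@R)[:,2]
print("rim inner, outer, plate top edge",g([(295,107),(295,87),(200,402)],44)); print("plate foot",g([(200,366)],4)); print("stone end",g([(295,380),(295,108)],25))
E
```

```text
rim inner, outer, plate top edge [ 52.7  58.9 -48.5]
plate foot [-50.]
stone end [-47.7  51.3]
```

```bash
python3 - <<'E'
from h import *
print(ctrl.close_job())
E
```

```text
the job is handed in; nothing more can be done
None
```

The job is handed in at about 29 s of the 72 s allowed: stone in the long bay, divider against it, block in the short bay.

**What I did**
- **Stone:** I lowered the stone lengthwise to the floor of the long bay, felt about 5 N of contact, and then let go.
- **Divider:** I pushed it by its tab until it stopped against the stone. The force rose to about 9–10 N with no further movement.
- **Block:** I took it out of the rest by its ends and set it down on the bench. After letting go, I took it by its sides and lowered it, grooves up, to the floor of the short bay. I felt about 5 N there and let go.

**Last checks**
- **Stone's play:** the long bay measures 101–103 mm in the last wrist picture, against the 102 mm stone. The stone's end is within about 1 mm of the divider, so the play is under 2 mm as far as the camera can tell. The stone's far end is partly hidden under the rim, so there I rely on the push force.
- **Block:** it lies flat in the short bay, with small gaps at both ends.
- **Bystanders:** the pliers, tin box and both pink look-alikes showed no sign of having moved in the last scene picture. The wax cone is hidden behind the gripper there. It was last seen upright in its place during the stone and divider work, and I didn't see it again after that.
- **Robot:** it was about 16 cm up, clear of everything.

**Disagreement:** the top camera put things about 4 mm nearer in x than the wrist camera did. I used the wrist camera, and the grasps and contacts agreed with it.

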